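# Book returned brake linings back into the stock pile

### The arm

A 6-joint arm with a two-finger parallel gripper is mounted at the origin on the work surface. World frame = base frame: x ahead of the robot, y to its left, z up, the work surface at z = 0. Lengths are in mm, angles in rad, forces in N, time in s.
With the tool pointing down it reaches from about 275 to 750 mm from the base axis. Payload 10.2 kg.
Tool frame: the origin (TCP) lies at the centre of the arm's flange, where the gripper is bolted on; the fingertips stand ctrl.tip_reach ahead of it and the grasp point (between the pads) lies 155 mm ahead of it (ctrl.tip_reach is the distance from the TCP to the fingertips, in mm); z points along the fingers, y is the direction in which the jaws open and shut (so a half turn about z gives the same grasp; the last joint's range is limited). The gripper opens to 85 mm and grips with 20 to 120 N. Pads are 22 mm wide; open, the fingers measure 114 mm over their backs; the gripper's body (76 mm by 85 mm) begins 54 mm behind the grasp point. The pads swing forward as they close: fully open they stand 13 mm farther back than shut.
Start: joints at [-0.223, 0.313, 1.498, -0, 1.331, -0.223], TCP at [525.007, -0.014, 404.694] pointing down, gripper open.
Joint ranges: [-2.94, 2.94], [-0.97, 2.17], [0.19, 2.56], [-1.23, 4.37], [0.02, 3.11], [-2.88, 2.88]. Speed limits (rad/s): [2.39, 2.39, 3.01, 3.14, 3.14, 3.14].

### API

Orientations are given as a unit quaternion [w, x, y, z].
In Python, from rig import ctrl, viewer gives the robot as it stands.
- The arm moves only by the tool drive_tool, never from a script. Its argument "rows" is a list that holds one entry, the list of rows, each a list of 6 numbers: the shift along the world's x, y, z normalised to -1 to 1, where 1 is 0.1 m, then the turn, a rotation vector about the world's x, y, z normalised to -1 to 1, where 1 is 90 degrees. A call has 1 to 10 rows; each row is the pose to reach, as a shift and turn from the pose measured when the call began; what a row does not reach only later rows make up. A row lasts 1/8 s, in which the tool goes at most 62.5 mm and 10.7 degrees, less where a joint would pass 70% of its speed; a pose out of reach is approached as far as the arm can. A call with a number of a shift or a turn outside -1 to 1 is refused whole. A call with a gripper value outside its range is refused whole. "fingers" is the opening, from -1 (shut) to 1 (fully open), set as the call begins (left out, the last holds). The fingers move at their own pace and stop on an object; "force" is the grip in N (left out, the last holds). Time passes only in rows, so rows that repeat a pose let the fingers close. It gives the time, the measured TCP pose, the force and the opening at its end, in the units of the state.
- ctrl.sense(): the state, without advancing time (a new reading comes with each control period).
- viewer.capture(name): name is "scene" or "side" or "wrist"; returns the picture (480x640x3 uint8, red, green, blue); there is no depth.
- viewer.calibration(name): a dict with "mtx" (3x3 intrinsics, pixels), "extrinsics" (4x4, takes a point from camera to world coordinates). Camera axes: x right, y up, looking along -z (the intrinsics and any distortion apply to the point x, -y, -z); pixel columns grow to the right and rows downward; lengths in mm; the calibration is good to about 2 mm. A picture is of the moment at which its call begins: read the wrist's pose just before it. calibration takes no time and is no camera call; for the wrist camera it gives the pose at the moment of the call.
- ctrl.finish_job(): hands the job in, once; it reports no verdict.
The state is a dict: "time_s": time; "joints": joint angles; "dq": joint speeds; "tau": joint torques, N m; "eef_pos": TCP position; "ee_rot": TCP orientation; "force": force on the tool from outside, world axes, zero at the start; "wrist_torque": the same for the moment, N m; "grip_width": opening from 0.0 (shut) to 1.0 (fully open).
Only numpy, scipy, OpenCV 4.12 (cv2) and the standard library are available. Lean on these libraries where they do the work, as an engineer would, in place of code of your own. Each camera call takes 0.05 s, during which the arm holds its last target.

### The job

First pick up the bar-code scanner, aim it squarely at the middle of the label on the stand from about 10 cm and hold it steady there for two seconds; it goes back to the middle of its mat. Then lift every brake lining plate on the returns shelf over the front rail and put it on the stock pile in the magazine, lengthwise, squarely and neatly on top of one another, feeling for the top of the pile and gently setting each down before letting go, as neither the pile's height nor the plates' thickness is known. Only when all are piled, set the yellow keeper weight on top in the same gentle way, and leave the spray can, bin and wrench alone.

Things in the scene. Friction and masses are not known exactly. Their poses are not given: they have to be found in the camera images.
- magazine: Fixed blue base plate 130 x 100 mm (x, y), 24 mm high; in its middle rises a pile of brake lining plates already in stock, 80 mm along its x by 50 mm along its y, on a cushioned column that sinks about 1 mm per 3 N. Origin on the counter under the pile's centre; z up. The pile's level top is 40 to 100 mm above the counter, different each time and not reported.
- rack: Fixed low returns shelf, grey steel, 118 mm deep (x) and 500 mm wide (y); its board is 40 mm above the counter. A steel retaining rail 6 mm thick runs along the front (-x) edge and stands 22 mm above the board; the back and both ends are 30 mm above it. Open above. Origin on the counter under its centre, front to -x.
- plate1: Loose brake lining plate 1 of up to 4: a flat slab 80 mm (its x) by 50 mm (its y), brown lining below, bright steel on top with four copper rivets; worn, between 10 and 16 mm thick, every plate different and not measured. About 0.15 to 0.3 kg. Starts flat on the returns shelf. Origin: centre of its underside. May be absent.
- plate2: Loose brake lining plate 2 of up to 4: a flat slab 80 mm (its x) by 50 mm (its y), brown lining below, bright steel on top with four copper rivets; worn, between 10 and 16 mm thick, every plate different and not measured. About 0.15 to 0.3 kg. Starts flat on the returns shelf. Origin: centre of its underside. May be absent.
- plate3: Loose brake lining plate 3 of up to 4: a flat slab 80 mm (its x) by 50 mm (its y), brown lining below, bright steel on top with four copper rivets; worn, between 10 and 16 mm thick, every plate different and not measured. About 0.15 to 0.3 kg. Starts flat on the returns shelf. Origin: centre of its underside. May be absent.
- plate4: Loose brake lining plate 4 of up to 4: a flat slab 80 mm (its x) by 50 mm (its y), brown lining below, bright steel on top with four copper rivets; worn, between 10 and 16 mm thick, every plate different and not measured. About 0.15 to 0.3 kg. Starts flat on the returns shelf. Origin: centre of its underside. May be absent.
- keeper: Loose yellow keeper weight: a plate 70 mm (x) by 50 mm (y) by 10 mm thick with a round black knob 24 mm in diameter standing on its middle, the knob's top 44 mm above the underside. 0.3 kg. Origin: centre of the underside.
- scanner: Loose hand-held bar-code scanner lying on the mat, grey body 135 mm long (its x, from -85 to +50 mm), 34 mm wide (y), 32 mm high, with a black nose 48 mm wide at +x reaching to x = +88 mm, 44 mm high. 0.22 kg, balances near its origin, so grip it across its width there. Origin: underside, 0 on its long axis; z up. It reads by itself, without a trigger.
- window (a point): The scanner's reading window, in the nose, 79 mm ahead of the scanner's origin and 13 mm above its underside. Its x axis is the reading beam: it points ahead along the scanner's x but 45 degrees downward; y as the scanner's y. Reads well with a label about 100 mm (60 to 140 mm) from the window.
- label (a point): Centre of the white bar-code label (70 x 44 mm) on the red card of the fixed label stand, 75 mm above the counter; the stand reaches at most 105 mm high and its card is 94 mm wide. The card slopes 45 degrees, facing the robot's side and up. Axes: x points square into the card (ahead and 45 degrees down), y runs across the label, level.
- mat: Fixed black rubber mat, 230 mm (x) by 150 mm (y) by 3 mm, the scanner's place. Origin under its centre, on the counter.
- spray: Bystander: spray can, 56 mm in diameter, 150 mm high, origin at the underside.
- bin: Bystander: small red open bin with bolts, 110 x 150 mm (x, y), 60 mm high, origin at the underside.
- wrench: Bystander: wrench lying on the counter, 180 mm long along its x, origin at its middle underneath.

How it is judged (in metres and radians):
On the way, in this order (a step that is already met when the one before it is completed fails the run):
1. the held scanner is aimed squarely at the label's middle from 60 to 140 mm and held steady for a second (x of label in the frame of window between 0.06 and 0.14 m and y of label in the frame of window between -0.015 and 0.015 m and z of label in the frame of window between -0.015 and 0.015 m and angle between the x axis of window and the x axis of label, either way round below 0.3 rad and linear speed of scanner below 0.03 m/s and angular speed of scanner below 0.2 rad/s and contact force between the fingers and scanner above 0.5 N), for 1 s.
2. every plate lies let go on the pile, with the keeper weight not yet on it (horizontal distance between each of plate1, plate2, plate3, plate4 and magazine below 0.012 m and angle between each of plate1, plate2, plate3, plate4's own z axis and vertical below 0.1 rad and height (world z) of each of plate1, plate2, plate3, plate4 above 0.035 m and linear speed of each of plate1, plate2, plate3, plate4 below 0.03 m/s and angle between the x axis of each of plate1, plate2, plate3, plate4 and the x axis of magazine, either way round below 0.2 rad and contact force between the fingers and plate1 below 0.05 N and contact force between the fingers and plate2 below 0.05 N and contact force between the fingers and plate3 below 0.05 N and contact force between the fingers and plate4 below 0.05 N and horizontal distance between keeper and magazine above 0.075 m), for 0.2 s.
At the end, for the whole second after the job is handed in: All plates present rest flat on the pile, centres within 12 mm of its axis, long sides within 0.2 rad of the magazine's x; the keeper weight rests upright on top within 12 mm of the axis; the scanner lies flat, its origin within 50 mm of the mat's centre; everything is at rest (horizontal distance between each of plate1, plate2, plate3, plate4, keeper and magazine below 0.012 m and angle between each of plate1, plate2, plate3, plate4, keeper's own z axis and vertical below 0.1 rad and height (world z) of each of plate1, plate2, plate3, plate4, keeper above 0.035 m and linear speed of each of plate1, plate2, plate3, plate4, keeper, scanner below 0.03 m/s and angle between the x axis of each of plate1, plate2, plate3, plate4 and the x axis of magazine, either way round below 0.2 rad and horizontal distance between scanner and mat below 0.05 m and height (world z) of scanner below 0.02 m and angle between scanner's own z axis and vertical below 0.2 rad); the robot touches nothing.
It fails at once if a plate or the keeper weight is let fall onto the pile (from more than about 8 mm) instead of being set down ((horizontal distance between plate1 and magazine below 0.05 m and contact force between the fingers and plate1 below 0.05 N and linear speed of plate1 above 0.4 m/s) or (horizontal distance between plate2 and magazine below 0.05 m and contact force between the fingers and plate2 below 0.05 N and linear speed of plate2 above 0.4 m/s) or (horizontal distance between plate3 and magazine below 0.05 m and contact force between the fingers and plate3 below 0.05 N and linear speed of plate3 above 0.4 m/s) or (horizontal distance between plate4 and magazine below 0.05 m and contact force between the fingers and plate4 below 0.05 N and linear speed of plate4 above 0.4 m/s) or (horizontal distance between keeper and magazine below 0.05 m and contact force between the fingers and keeper below 0.05 N and linear speed of keeper above 0.4 m/s)).
It fails at once if something is pressed hard onto the pile (over 40 N) (contact force between any of plate1, plate2, plate3, plate4, keeper and magazine above 40 N).
It fails at once if the spray can, bin or wrench is moved more than 30 mm (distance of any of spray, bin, wrench from where it was at the start of the episode above 0.03 m).
Of plate1, plate2, plate3, plate4 only 2 to 4 are there at a start; the rules pass over those that are not, and their reading is None.
At some moment in a run one of scanner may be knocked a few centimetres aside while the robot is not near it.
It also fails if it takes over 210 s, if anything falls off the work surface, if the arm or the gripper's body presses on something with over 40 N, if the wrist force passes 120 N, or if a joint passes its speed limit or range.

## Working session

There is one attempt and no reset: what is moved stays moved. The work goes in short steps, Python scripts to look and compute and a tool call to move; the robot and the scene stay as the last step left them, time stands still between calls to the robot, and variables do not carry over. Pictures are saved under pics/ and viewed, and the job is handed in when it is done.

Besides the shell and the picture viewer there is one more tool, called after "Request:" by a JSON object that holds its "op" and its "data". drive_tool: Moves the arm, as the interface text tells. Scaled input: -1 to 1 covers 0.1 m each way for a shift and 90 degrees each way for a turn. Its arguments: {"type":"object","properties":{"rows":{"type":"array","items":{"type":"array","items":{"type":"array","items":{"type":"number"}}}},"fingers":{"type":"number"},"force":{"type":"number"}},"required":["rows"]}

```bash
ls -la; mkdir -p pics; python3 - <<'E'
from rig import ctrl, viewer
import cv2, numpy as np
print(ctrl.sense(), ctrl.tip_reach)
for n in ("scene","side","wrist"):
    c=viewer.calibration(n); print(n,np.round(c["mtx"],1).tolist(),np.round(c["extrinsics"],3).tolist(),[k for k in c])
    cv2.imwrite(f"pics/{n}0.png",viewer.capture(n)[:,:,::-1])
E
```

```text
total 12
drwxr-xr-x  3 agent agent 4096 Dec  7 04:22 .
drwxr-xr-x 23 root  root  4096 Dec  7 04:22 ..
drwxr-xr-x  2 agent agent 4096 Dec  7 04:22 pics
{'time_s': 0.0, 'joints': array([-2.23372065e-01,  3.13438920e-01,  1.49845560e+00, -5.52679904e-06,
        1.33103774e+00, -2.23390877e-01]), 'dq': array([ 1.34625041e-03, -7.45114153e-05,  8.38902043e-04,  1.32292501e-04,
        4.68448539e-04, -8.02621807e-05]), 'tau': array([-5.78409599e-04, -4.12261176e+01, -2.59742296e+01, -3.58453699e-04,
        4.11797926e-03, -1.23038126e-05]), 'eef_pos': array([5.24952721e+02, 1.27891191e-02, 4.04133633e+02]), 'ee_rot': array([-5.65348380e-04,  7.07099506e-01,  7.07113739e-01, -3.59206989e-04]), 'force': array([ 0.35161327, -0.09829016,  0.83061764]), 'wrist_torque': array([-0.00194161,  0.02202949, -0.03563316]), 'grip_width': 1.0030858242608967} 173.4
scene [[612.5, 0.0, 319.9], [0.0, 612.5, 243.6], [0.0, 0.0, 1.0]] [[-0.77, -0.442, 0.461, 1233.078], [0.638, -0.55, 0.539, 776.797], [0.016, 0.709, 0.705, 1104.33], [0.0, 0.0, 0.0, 1.0]] ['mtx', 'extrinsics']
side [[510.6, 0.0, 329.6], [0.0, 510.6, 239.6], [0.0, 0.0, 1.0]] [[0.945, 0.189, -0.267, 223.431], [-0.326, 0.511, -0.795, -916.524], [-0.014, 0.839, 0.545, 711.68], [0.0, 0.0, 0.0, 1.0]] ['mtx', 'extrinsics']
wrist [[374.6, 0.0, 315.8], [0.0, 374.6, 242.0], [0.0, 0.0, 1.0]] [[1.0, -0.002, 0.002, 525.17], [0.001, 0.962, 0.274, 69.513], [-0.003, -0.274, 0.962, 371.836], [0.0, 0.0, 0.0, 1.0]] ['mtx', 'extrinsics']
```

View pics/scene0.png

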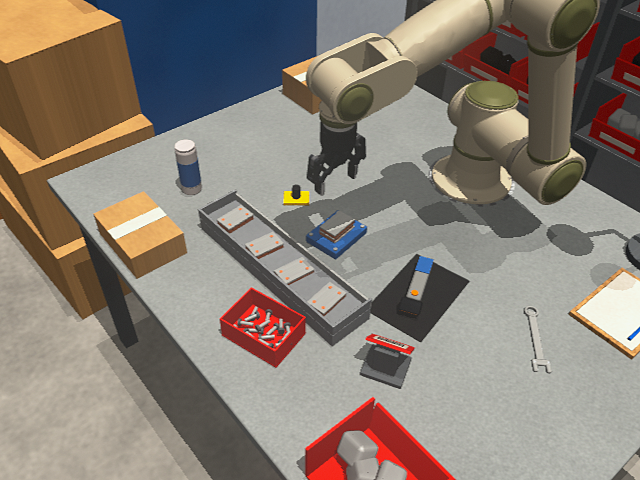

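View pics/side0.png

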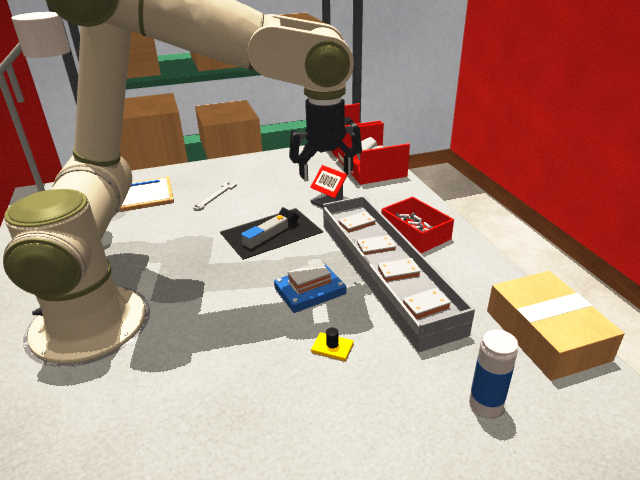

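View pics/wrist0.png

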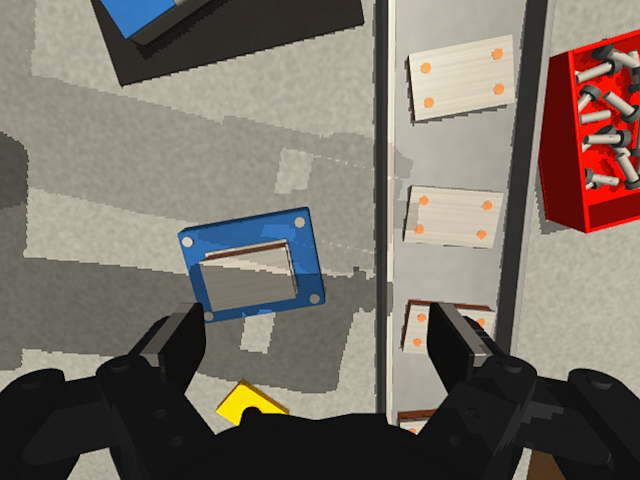

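```bash
cat > h.py <<'E'
import cv2, numpy as np
from rig import ctrl, viewer
from scipy.spatial.transform import Rotation as R
def ray(cal,uv):
    uv=np.atleast_2d(np.array(uv,float)); K=cal["mtx"];E=cal["extrinsics"]
    d=np.stack([(uv[:,0]-K[0,2])/K[0,0],-(uv[:,1]-K[1,2])/K[1,1],-np.ones(len(uv))],1)
    return E[:3,3],d@E[:3,:3].T
def onz(cal,uv,z):
    o,d=ray(cal,uv); s=(z-o[2])/d[:,2]; return o+d*s[:,None]
def proj(cal,P):
    P=np.atleast_2d(np.array(P,float));K=cal["mtx"];E=cal["extrinsics"]
    c=(P-E[:3,3])@E[:3,:3]; return np.stack([K[0,0]*c[:,0]/-c[:,2]+K[0,2],K[1,1]*c[:,1]/c[:,2]+K[1,2]],1)
def tri(c1,u1,c2,u2):
    o1,d1=ray(c1,u1);o2,d2=ray(c2,u2);d1=d1[0];d2=d2[0]
    s=np.linalg.lstsq(np.stack([d1,-d2],1),o2-o1,rcond=None)[0]
    a=o1+s[0]*d1;b=o2+s[1]*d2; return (a+b)/2,np.linalg.norm(a-b)
def cap(name,tag):
    cal=viewer.calibration(name); im=viewer.capture(name)[:,:,::-1].copy()
    cv2.imwrite(f"pics/{tag}.png",im); np.save(f"pics/{tag}_E.npy",cal["extrinsics"]); return cal,im
def state():
    s=ctrl.sense(); print("t",round(s["time_s"],2),"pos",np.round(s["eef_pos"],1),"q",np.round(s["joints"],3),"F",np.round(s["force"],1),"w",round(s["grip_width"],3),"tip",ctrl.tip_reach)
    q=s["ee_rot"]; M=R.from_quat(q[[1,2,3,0]]).as_matrix(); print("jaw yaw deg",round(np.degrees(np.arctan2(M[1,1],M[0,1])),2),"z",np.round(M[:,2],3)); return s,M
def mask(im,lo,hi):
    return cv2.inRange(cv2.cvtColor(im,cv2.COLOR_BGR2HSV),np.array(lo),np.array(hi))
E
python3 - <<'E'
from h import *
s=cv2.imread('pics/scene0.png'); d=cv2.imread('pics/side0.png')
cv2.imwrite('pics/sc_a.png',cv2.resize(s[180:390,190:480],None,fx=2.75,fy=2.75,interpolation=cv2.INTER_CUBIC))
cv2.imwrite('pics/sd_a.png',cv2.resize(d[150:360,210:480],None,fx=2.8,fy=2.8,interpolation=cv2.INTER_CUBIC))
E
```

```text
(no output)
```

View pics/sc_a.png

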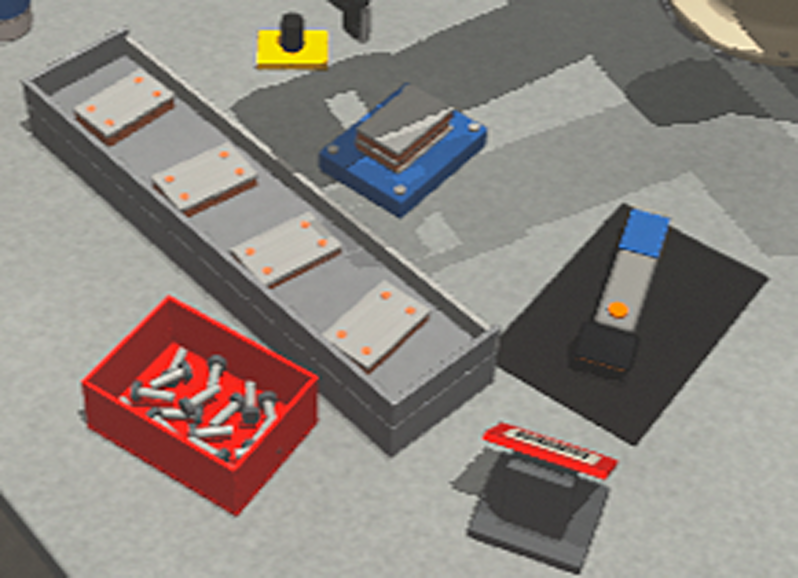

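View pics/sd_a.png

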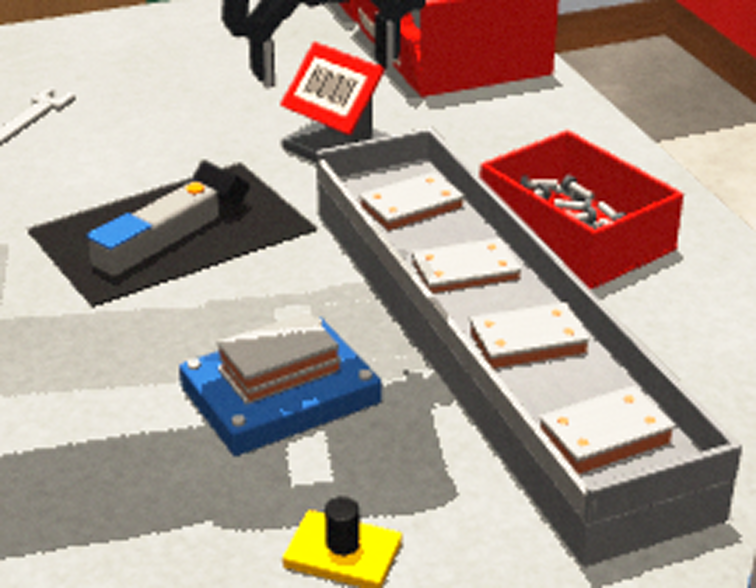

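```bash
python3 - <<'E'
from h import *
cs=viewer.calibration('scene'); cd=viewer.calibration('side')
S=lambda *p: np.array(p,float)/2.75+[190,180]
D=lambda *p: np.array(p,float)/2.8+[210,150]
print("mat s",np.round(onz(cs,S([625,205],[768,280],[635,443],[497,355]),3),0)[:,:2].tolist())
print("mat d",np.round(onz(cd,D([30,232],[240,165],[315,230],[93,305]),3),0)[:,:2].tolist())
m=lambda n,a,b:print(n,[np.round(x,1) for x in tri(cs,S(a),cd,D(b))])
m("label",[548,447],[329,88])
m("scanner dot",[618,310],[196,188])
m("card L",[484,435],[280,102]); m("card R",[615,470],[353,133])
m("card R top",[618,460],[383,70])
m("card L top",[497,424],[315,42])
m("knob",[293,17],[342,504])
m("pile NE?",[452,117],[322,318])
m("pile2",[406,85],[222,345]); m("pile3",[405,160],[340,356])
print("blue d",np.round(onz(cd,D([180,365],[236,430],[381,376],[330,325]),24),0)[:,:2].tolist())
print("blue s",np.round(onz(cs,S([320,155],[403,200],[488,127],[405,85]),24),0)[:,:2].tolist())
print("keeper base s",np.round(onz(cs,S([257,32],[327,31],[328,60],[256,60]),10),0)[:,:2].tolist())
print("rack top s",np.round(onz(cs,S([25,83],[127,33],[498,332],[390,405]),[70,62,62,70]),0)[:,:2].tolist())
print("rack top d",np.round(onz(cd,D([318,160],[430,132],[740,448],[585,490]),[62,70,70,62]),0)[:,:2].tolist())
for n,a in dict(p1=([76,112],[124,138],[173,100],[130,72]),p2=([152,181],[185,205],[257,178],[222,145]),p3=([232,252],[268,275],[340,245],[305,214]),p4=([330,325],[370,358],[430,315],[385,283])).items():
    P=onz(cs,S(*a),53)[:,:2]; print(n,np.round(P).tolist(),np.round(P.mean(0)))
E
```

```text
mat s [[347.0, 119.0], [315.0, 261.0], [534.0, 309.0], [558.0, 174.0]]
mat d [[314.0, 248.0], [533.0, 301.0], [565.0, 158.0], [346.0, 110.0]]
label [array([629.5, 300.3,  71.7]), np.float64(2.9)]
scanner dot [array([467.3, 219.3,  35.2]), np.float64(2.0)]
card L [array([610.4, 267.9,  61.7]), np.float64(87.3)]
card R [array([620.5, 315.9,  30.1]), np.float64(76.5)]
card R top [array([654. , 333.7,  89.3]), np.float64(87.8)]
card L top [array([640.7, 290. , 115.2]), np.float64(59.0)]
knob [array([ 451. , -240.9,   46.2]), np.float64(1.9)]
pile NE? [array([474.7, -30.1,  64.9]), np.float64(68.8)]
pile2 [array([427.9, -77.5,  65. ]), np.float64(27.8)]
pile3 [array([499.4, -42.6,  23.3]), np.float64(39.3)]
blue d [[391.0, -26.0], [412.0, -118.0], [535.0, -94.0], [520.0, -16.0]]
blue s [[537.0, -90.0], [515.0, 2.0], [390.0, -21.0], [413.0, -114.0]]
keeper base s [[466.0, -280.0], [410.0, -237.0], [437.0, -202.0], [493.0, -246.0]]
rack top s [[718.0, -296.0], [600.0, -306.0], [578.0, 189.0], [697.0, 195.0]]
rack top d [[577.0, 183.0], [689.0, 184.0], [715.0, -306.0], [602.0, -300.0]]
p1 [[694.0, -251.0], [680.0, -195.0], [616.0, -209.0], [625.0, -266.0]] [ 654. -230.]
p2 [[691.0, -134.0], [686.0, -92.0], [617.0, -79.0], [616.0, -132.0]] [ 653. -109.]
p3 [[687.0, -22.0], [679.0, 18.0], [611.0, 29.0], [611.0, -18.0]] [647.   2.]
p4 [[673.0, 93.0], [670.0, 139.0], [603.0, 136.0], [609.0, 86.0]] [639. 113.]
```

Request:
{"op": "drive_tool", "data": {"rows": [[[0,0.5,0,0,0,0],[0,1,0,0,0,0]]]}}

```text
time_s: 0.4
eef_pos: [524.9, 100.9, 404.0]
ee_rot: [-0.001, 0.708, 0.707, -0.0]
force: [0.7, 0.0, 0.1]
grip_width: 1.004
```

Request:
{"op": "drive_tool", "data": {"rows": [[[0,0.5,0,0,0,0],[0,1,0,0,0,0],[0,1,0,0,0,0],[0,1,0,0,0,0]]]}}

```text
time_s: 0.9
eef_pos: [525.0, 200.5, 403.8]
ee_rot: [-0.001, 0.708, 0.707, -0.001]
force: [0.6, 0.2, -0.2]
grip_width: 1.0
```

```bash
python3 - <<'E'
from h import *
state(); cap('wrist','w1'); print(np.round(viewer.calibration('wrist')['extrinsics'],3).tolist())
E
```

```text
t 0.9 pos [525.  200.5 403.8] q [0.156 0.396 1.384 0.    1.364 0.158] F [ 0.6  0.2 -0.2] w 1.0 tip 173.4
jaw yaw deg -0.08 z [-0.002 -0.    -1.   ]
[[1.0, 0.0, 0.003, 525.403], [-0.001, 0.962, 0.274, 269.589], [-0.003, -0.274, 0.962, 371.502], [0.0, 0.0, 0.0, 1.0]]
```

View pics/w1.png

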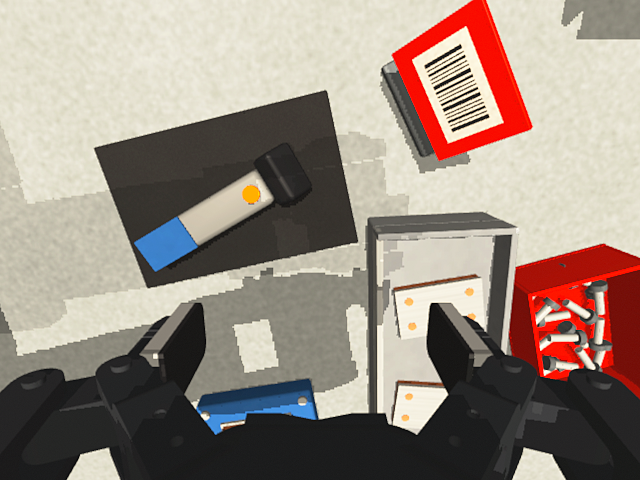

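```bash
python3 - <<'E'
from h import *
cal=viewer.calibration('wrist'); im=cv2.imread('pics/w1.png')
g=im.copy()
# label: non-red region inside the card
red=mask(im,[0,150,100],[8,255,255])|mask(im,[172,150,100],[180,255,255])
red[200:]=0
cnts,_=cv2.findContours(red,cv2.RETR_EXTERNAL,cv2.CHAIN_APPROX_NONE); c=max(cnts,key=cv2.contourArea)
fill=np.zeros_like(red); cv2.drawContours(fill,[c],-1,255,-1)
inn=cv2.morphologyEx(fill&~red,cv2.MORPH_OPEN,np.ones((5,5)))
cn=max(cv2.findContours(inn,cv2.RETR_EXTERNAL,cv2.CHAIN_APPROX_NONE)[0],key=cv2.contourArea)
q=cv2.approxPolyDP(cn,0.05*cv2.arcLength(cn,True),True)[:,0].astype(float); print("label px",q.tolist())
# order: obj points label frame: u along level (70), v up-slope (44)
# lower-left edge first
ctr=q.mean(0)
ang=np.arctan2(q[:,1]-ctr[1],q[:,0]-ctr[0]); q=q[np.argsort(ang)]; print(q.tolist())
best=None
obj0=np.array([[-35,-22,0],[35,-22,0],[35,22,0],[-35,22,0]],float)
E=cal['extrinsics']; F=np.diag([1,-1,-1.])
for k in range(4):
    obj=np.roll(obj0,k,0)
    n,rv,tv,err=cv2.solvePnPGeneric(obj,q,cal['mtx'],None,flags=cv2.SOLVEPNP_IPPE)
    for r,t,e in zip(rv,tv,err):
        Rw=E[:3,:3]@F@cv2.Rodrigues(r)[0]; tw=E[:3,:3]@F@t[:,0]+E[:3,3]
        print(k,np.round(tw,1),"xax",np.round(Rw[:,0],3),"n",np.round(Rw[:,2],3),np.degrees(np.arctan2(Rw[1,2],Rw[0,2])).round(1),e)
P=onz(cal,q,75);print(np.round(P,1))
# onto 45deg plane at yaw a through height 75
print("centre at z75",onz(cal,[ctr],75).round(1))
# scanner
blue=mask(im,[95,120,80],[125,255,255]); blue[350:]=0
cb=max(cv2.findContours(blue,cv2.RETR_EXTERNAL,cv2.CHAIN_APPROX_NONE)[0],key=cv2.contourArea)
r=cv2.minAreaRect(cb); print("blue",r); bp=cv2.boxPoints(r); print(onz(cal,bp,35).round(1).tolist())
org=mask(im,[12,150,150],[25,255,255]); org[:150]=0;org[230:]=0; org[:,300:]=0
co=max(cv2.findContours(org,cv2.RETR_EXTERNAL,cv2.CHAIN_APPROX_NONE)[0],key=cv2.contourArea); mo=cv2.moments(co); o=(mo['m10']/mo['m00'],mo['m01']/mo['m00']); print("dot",o,onz(cal,[o],36).round(1))
cv2.imwrite('pics/w1z.png',cv2.resize(im[80:300,80:370],None,fx=2.7,fy=2.7,interpolation=cv2.INTER_CUBIC))
E
```

```text
label px [[467.0, 28.0], [413.0, 59.0], [447.0, 141.0], [501.0, 123.0]]
[[413.0, 59.0], [467.0, 28.0], [501.0, 123.0], [447.0, 141.0]]
0 [590.9 290.  176.9] xax [0.007 0.045 0.999] n [ 0.895  0.446 -0.026] 26.5 [4.37003952]
0 [592.6 291.2 183.2] xax [ 0.612  0.233 -0.755] n [-0.661 -0.374 -0.651] -150.5 [6.85250446]
1 [630.2 302.3  67.9] xax [ 0.474 -0.879 -0.05 ] n [ 0.603  0.365 -0.709] 31.2 [0.14052054]
1 [630.3 303.3  69.8] xax [ 0.401 -0.902  0.161] n [-0.018 -0.184 -0.983] -95.7 [2.16386638]
2 [590.9 290.  176.9] xax [-0.007 -0.045 -0.999] n [ 0.895  0.446 -0.026] 26.5 [4.37003952]
2 [592.6 291.2 183.2] xax [-0.612 -0.233  0.755] n [-0.661 -0.374 -0.651] -150.5 [6.85250446]
3 [630.2 302.3  67.9] xax [-0.474  0.879  0.05 ] n [ 0.603  0.365 -0.709] 31.2 [0.14052054]
3 [630.3 303.3  69.8] xax [-0.401  0.902 -0.161] n [-0.018 -0.184 -0.983] -95.7 [2.16386638]
[[594.6 322.5  75. ]
 [631.4 342.4  75. ]
 [664.  278.3  75. ]
 [624.6 265.3  75. ]]
centre at z75 [[628.3 303.1  75. ]]
blue ((165.55702209472656, 244.26812744140625), (37.912166595458984, 53.04100799560547), 58.81502914428711)
[[353.3, 173.9, 35.0], [398.4, 200.1, 35.0], [413.7, 169.1, 35.0], [367.8, 141.6, 35.0]]
dot (250.53408239700371, 193.8194756554307) [[465.6 219.   36. ]]
```

View pics/w1z.png

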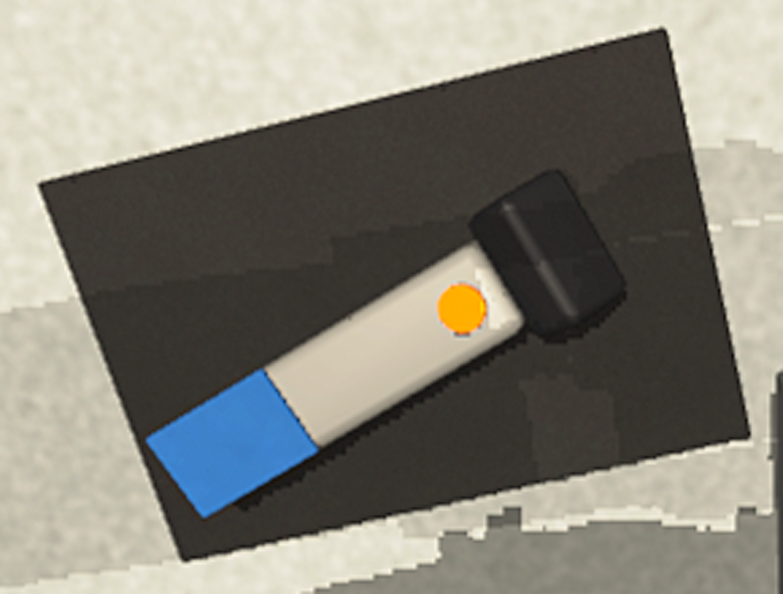

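```bash
python3 - <<'E'
from h import *
cal=viewer.calibration('wrist')
for z in (59.5,):
    a=onz(cal,[[413,59],[447,141]],59.5); b=onz(cal,[[467,28],[501,123]],90.5)
    for e in (a,b):
        d=e[0]-e[1]; print(e.round(1).tolist(),np.linalg.norm(d).round(1),"normal yaw",np.degrees(np.arctan2(-d[0],d[1])).round(1))
    print("centre",((a+b).mean(0)/2).round(1)); s=b.mean(0)-a.mean(0); print("slope",s.round(1),np.linalg.norm(s),np.degrees(np.arctan2(s[1],s[0])))
m=onz(cal,np.array([[40,183],[667,28],[749,437],[185,560]])/2.7+80,3); print("mat",m.round(0).tolist(),m.mean(0))
rear=onz(cal,[(np.array([147,438])+[205,517])/2/2.7+80],35);dot=onz(cal,[[250.5,193.8]],35); d=(dot-rear)[0]; d/=np.linalg.norm(d); print("rear",rear,"yaw",np.degrees(np.arctan2(d[1],d[0])),"origin",rear+85*d)
E
```

```text
[[598.3, 325.2, 59.5], [629.8, 265.0, 59.5]] 67.9 normal yaw 27.6
[[625.8, 338.6, 90.5], [656.7, 277.9, 90.5]] 68.1 normal yaw 27.0
centre [627.7 301.7  75. ]
slope [27.3 13.1 31. ] 43.32153976518131 25.65569453943273
mat [[313.0, 258.0, 3.0], [535.0, 309.0, 3.0], [567.0, 165.0, 3.0], [347.0, 114.0, 3.0]] [440.14076091 211.66930945   3.        ]
rear [[362.75760361 159.10239829  35.        ]] yaw 30.22586546438718 origin [[436.20165231 201.89225351  35.        ]]
```

Request:
{"op": "drive_tool", "data": {"rows": [[[-0.3,0,-0.2,0,0,-0.11],[-0.6,0,-0.5,0,0,-0.22],[-0.8,0.01,-0.7,0,0,-0.33],[-0.895,0.01,-0.9,0,0,-0.44],[-0.895,0.01,-1,0,0,-0.55],[-0.895,0.01,-1,0,0,-0.664],[-0.895,0.01,-1,0,0,-0.664]]], "fingers": 1, "force": 40}}

```text
time_s: 1.82
eef_pos: [435.8, 200.1, 304.0]
ee_rot: [-0.001, 0.966, 0.26, -0.0]
force: [0.5, 0.2, 0.0]
grip_width: 0.997
```

```bash
python3 - <<'E'
from h import *
state(); cap('wrist','w2')
E
```

```text
t 1.82 pos [435.8 200.1 304. ] q [0.185 0.324 1.767 0.002 1.051 1.23 ] F [0.5 0.2 0. ] w 0.997 tip 173.4
jaw yaw deg -59.89 z [-0.001  0.001 -1.   ]
```

View pics/w2.png

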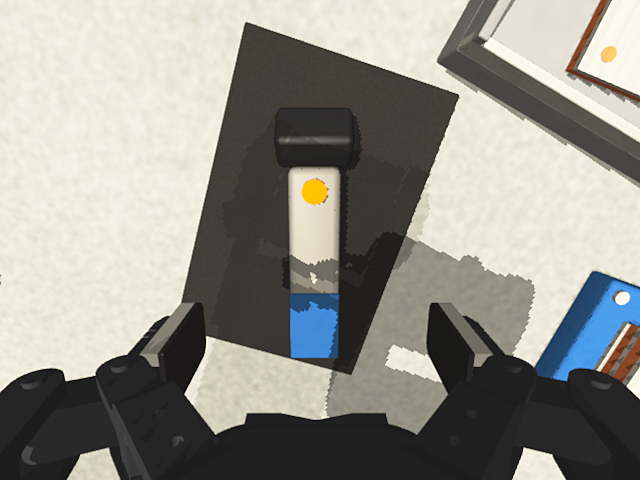

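Request:
{"op": "drive_tool", "data": {"rows": [[[0,0.01,-0.5,0,0,0],[0,0.01,-1,0,0,0]]]}}

```text
time_s: 2.12
eef_pos: [436.0, 200.9, 203.4]
ee_rot: [-0.001, 0.965, 0.262, 0.001]
force: [0.4, -0.0, -0.3]
grip_width: 1.0
```

Request:
{"op": "drive_tool", "data": {"rows": [[[0,0,-0.24,0,0,0],[0,0,-0.24,0,0,0],[0,0,-0.24,0,0,0]]]}}

```text
time_s: 2.5
eef_pos: [436.5, 200.8, 180.6]
ee_rot: [-0.001, 0.965, 0.263, 0.002]
force: [-0.7, -0.2, 0.0]
grip_width: 0.998
```

Request:
{"op": "drive_tool", "data": {"rows": [[[0,0,0,0,0,0],[0,0,0,0,0,0],[0,0,0,0,0,0],[0,0,0,0,0,0],[0,0,0,0,0,0],[0,0,0,0,0,0]]], "fingers": -1, "force": 40}}

```text
time_s: 3.25
eef_pos: [436.7, 200.9, 181.2]
ee_rot: [-0.001, 0.965, 0.263, 0.002]
force: [-1.5, 0.7, 6.8]
grip_width: 0.39
```

```bash
python3 - <<'E'
from h import *
state(); cap('wrist','w3')
E
```

```text
t 3.25 pos [436.7 200.9 181.2] q [0.187 0.531 1.857 0.002 0.749 1.223] F [-1.5  0.7  6.8] w 0.39 tip 173.4
jaw yaw deg -59.51 z [ 0.004  0.002 -1.   ]
```

View pics/w3.png

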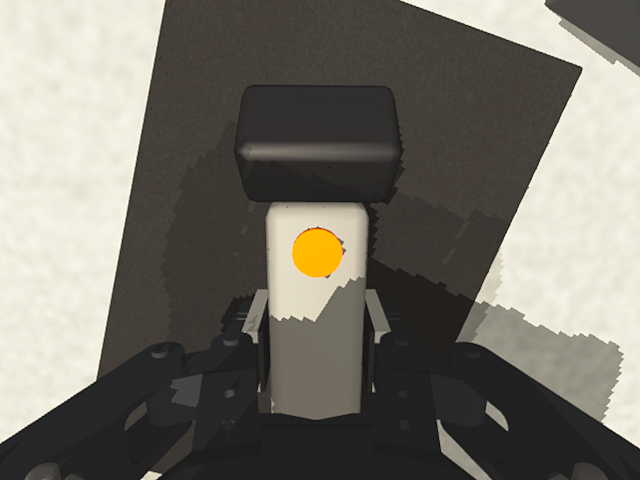

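Request:
{"op": "drive_tool", "data": {"rows": [[[0,0,0.2,0,0,0],[0,0,0.5,0,0,-0.01],[0.1,0.05,0.8,0,0,-0.02],[0.2,0.1,1,0,0,-0.038],[0.3,0.16,1,0,0,-0.038],[0.3,0.16,1,0,0,-0.038]]]}}

```text
time_s: 4.05
eef_pos: [466.7, 217.1, 279.9]
ee_rot: [-0.001, 0.972, 0.234, 0.002]
force: [-0.6, 0.5, -3.2]
grip_width: 0.389
```

Request:
{"op": "drive_tool", "data": {"rows": [[[0.15,0.08,0.15,0,0,0],[0.29,0.165,0.29,0,0,0],[0.29,0.165,0.29,0,0,0],[0.29,0.165,0.29,0,0,0],[0.29,0.165,0.29,0,0,0]]]}}

```text
time_s: 4.68
eef_pos: [495.2, 233.3, 308.0]
ee_rot: [-0.001, 0.972, 0.234, 0.001]
force: [0.6, -0.6, -2.1]
grip_width: 0.393
```

```bash
python3 - <<'E'
from h import *
state(); cap('wrist','w4'); cap('side','d4'); cap('scene','s4')
d=cv2.imread('pics/d4.png'); s=cv2.imread('pics/s4.png')
a=cv2.resize(d[110:260,210:410],(800,600)); b=cv2.resize(s[200:400,310:480],(510,600))
cv2.imwrite('pics/c4.png',cv2.resize(np.hstack([a,b]),(800,366)))
E
```

```text
t 4.67 pos [495.2 233.3 308. ] q [2.260e-01 4.540e-01 1.560e+00 1.000e-03 1.126e+00 1.323e+00] F [ 0.6 -0.6 -2.1] w 0.393 tip 173.4
jaw yaw deg -62.88 z [ 0.001  0.001 -1.   ]
```

View pics/c4.png

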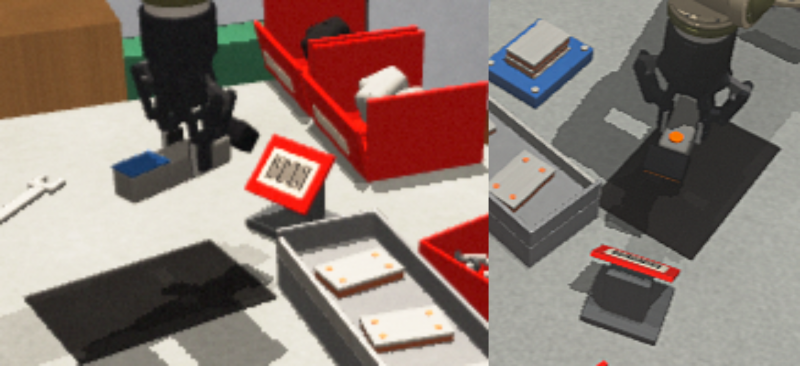

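View pics/w4.png

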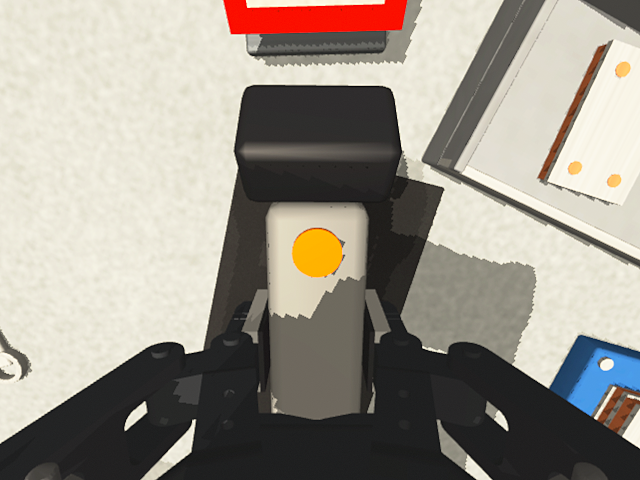

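Request:
{"op": "drive_tool", "data": {"rows": [[[0,0,0.02,0,0,0],[0,0,0.02,0,0,0],[0,0,0.02,0,0,0],[0,0,0.02,0,0,0],[0,0,0.02,0,0,0],[0,0,0.02,0,0,0],[0,0,0.02,0,0,0],[0,0,0.02,0,0,0],[0,0,0.02,0,0,0],[0,0,0.02,0,0,0]]]}}

```text
time_s: 6.08
eef_pos: [495.5, 233.4, 310.7]
ee_rot: [-0.001, 0.972, 0.234, 0.001]
force: [0.5, -0.3, -1.9]
grip_width: 0.393
```

Request:
{"op": "drive_tool", "data": {"rows": [[[0,0,0,0,0,0],[0,0,0,0,0,0],[0,0,0,0,0,0],[0,0,0,0,0,0],[0,0,0,0,0,0],[0,0,0,0,0,0],[0,0,0,0,0,0],[0,0,0,0,0,0],[0,0,0,0,0,0],[0,0,0,0,0,0]]]}}

```text
time_s: 7.32
eef_pos: [495.5, 233.4, 310.7]
ee_rot: [-0.001, 0.972, 0.234, 0.001]
force: [0.5, -0.1, -2.2]
grip_width: 0.392
```

Request:
{"op": "drive_tool", "data": {"rows": [[[0,0,0,0,0,0],[0,0,0,0,0,0],[0,0,0,0,0,0],[0,0,0,0,0,0]]]}}

```text
time_s: 7.82
eef_pos: [495.5, 233.4, 310.7]
ee_rot: [-0.001, 0.972, 0.234, 0.001]
force: [-0.4, -0.2, -2.1]
grip_width: 0.392
```

```bash
python3 - <<'E'
from h import *
state()
# independent check of label centre via two views (side4 + wrist1)
cd=viewer.calibration('side'); d=cv2.imread('pics/d4.png')
red=mask(d,[0,120,80],[8,255,255])|mask(d,[172,120,80],[180,255,255])
sub=np.zeros_like(red); sub[140:170,268:298]=red[140:170,268:298]
hole=mask(d,[0,0,0],[180,110,255]); 
cnt=max(cv2.findContours(sub,cv2.RETR_EXTERNAL,cv2.CHAIN_APPROX_NONE)[0],key=cv2.contourArea); m=cv2.moments(cv2.convexHull(cnt)); c=[m['m10']/m['m00'],m['m01']/m['m00']]; print(c,cv2.boundingRect(cnt))
cw=dict(mtx=viewer.calibration('wrist')['mtx'],extrinsics=np.load('pics/w1_E.npy'))
print(tri(cw,[457,88],cd,c))
E
```

```text
t 7.83 pos [495.5 233.4 310.7] q [2.260e-01 4.510e-01 1.557e+00 1.000e-03 1.131e+00 1.323e+00] F [-0.4 -0.2 -2.1] w 0.392 tip 173.4
jaw yaw deg -62.88 z [ 0.002  0.002 -1.   ]Traceback (most recent call last):
  File "<stdin>", line 8, in <module>
ValueError: max() iterable argument is empty
```

```bash
python3 - <<'E'
from h import *
cd=viewer.calibration('side'); cw=dict(mtx=viewer.calibration('wrist')['mtx'],extrinsics=np.load('pics/w1_E.npy'))
L,e=tri(cw,[457,88],cd,[327.7,181.3]); print(L,e)
yaw=np.radians(27); f=np.array([np.cos(yaw),np.sin(yaw),0]); 
o=np.array([494.5,233.9,310.7-180.9+3]); w=o+79*f+[0,0,13]; b=(f-[0,0,1])/2**.5; zz=(f+[0,0,1])/2**.5; y=np.array([-f[1],f[0],0])
for l in (L,np.array([628,301.5,75])): print(np.round([(l-w)@b,(l-w)@y,(l-w)@zz],1))
E
```

```text
[629.67532256 303.88703376  70.81466275] 0.33112495647055523
[104.8   1.   -1.3]
[100.   -0.4  -0.1]
```

Request:
{"op": "drive_tool", "data": {"rows": [[[-0.2,-0.1,-0.1,0,0,0],[-0.4,-0.18,-0.4,0,0,0],[-0.545,-0.22,-0.8,0,0,0],[-0.545,-0.22,-1,0,0,0],[-0.545,-0.22,-1,0,0,0]]]}}

```text
time_s: 8.45
eef_pos: [440.8, 211.3, 209.9]
ee_rot: [-0.001, 0.972, 0.234, 0.0]
force: [-0.4, -0.1, -1.4]
grip_width: 0.386
```

Request:
{"op": "drive_tool", "data": {"rows": [[[0,0,-0.15,0,0,0],[0,0,-0.24,0,0,0],[0,0,-0.28,0,0,0],[0,0,-0.295,0,0,0],[0,0,-0.295,0,0,0]]]}}

```text
time_s: 9.07
eef_pos: [440.7, 211.4, 181.2]
ee_rot: [-0.001, 0.972, 0.235, 0.0]
force: [-6.5, -2.3, 8.6]
grip_width: 0.392
```

Request:
{"op": "drive_tool", "data": {"rows": [[[0,0,0,0,0,0],[0,0,0,0,0,0],[0,0,0,0,0,0],[0,0,0,0,0,0],[0,0,0,0,0,0]]], "fingers": 1}}

```text
time_s: 9.7
eef_pos: [440.8, 211.4, 181.1]
ee_rot: [-0.0, 0.972, 0.235, 0.0]
force: [0.3, -0.7, -0.3]
grip_width: 0.997
```

Request:
{"op": "drive_tool", "data": {"rows": [[[0,0,0.5,0,0,0],[0,0,1,0,0,0]]]}}

```text
time_s: 9.95
eef_pos: [440.6, 211.3, 282.2]
ee_rot: [-0.001, 0.972, 0.234, -0.001]
force: [1.1, -0.4, 0.3]
grip_width: 1.0
```

Request:
{"op": "drive_tool", "data": {"rows": [[[0.3,-0.4,0.5,0,0,0],[0.5,-0.7,1,0,0,-0.1],[0.7,-1,1,0,0,-0.19]]]}}

```text
time_s: 10.32
eef_pos: [511.2, 110.4, 385.8]
ee_rot: [-0.0, 0.996, 0.085, 0.003]
force: [-0.2, 0.7, 0.2]
grip_width: 0.998
```

Request:
{"op": "drive_tool", "data": {"rows": [[[0.4,-0.4,0.2,0,0,0],[0.7,-0.8,0.4,0,0,0],[0.9,-1,0.4,0,0,0]]]}}

```text
time_s: 10.7
eef_pos: [602.2, 8.3, 427.1]
ee_rot: [0.0, 0.996, 0.084, 0.004]
force: [0.2, 0.2, -0.5]
grip_width: 1.002
```

Request:
{"op": "drive_tool", "data": {"rows": [[[0,-0.5,0,0,0,0],[0,-0.7,0,0,0,0],[0,-0.7,0,0,0,0],[0,-0.7,0,0,0,0]]]}}

```text
time_s: 11.2
eef_pos: [602.1, -60.6, 427.2]
ee_rot: [-0.0, 0.996, 0.085, 0.004]
force: [-0.7, 0.5, -0.3]
grip_width: 1.0
```

```bash
python3 - <<'E'
from h import *
state(); cap('wrist','w5')
E
```

```text
t 11.2 pos [602.1 -60.6 427.2] q [-0.294  0.479  1.2    0.003  1.455  1.107] F [-0.7  0.5 -0.3] w 1.0 tip 173.4
jaw yaw deg -80.27 z [ 0.008  0.001 -1.   ]
```

View pics/w5.png

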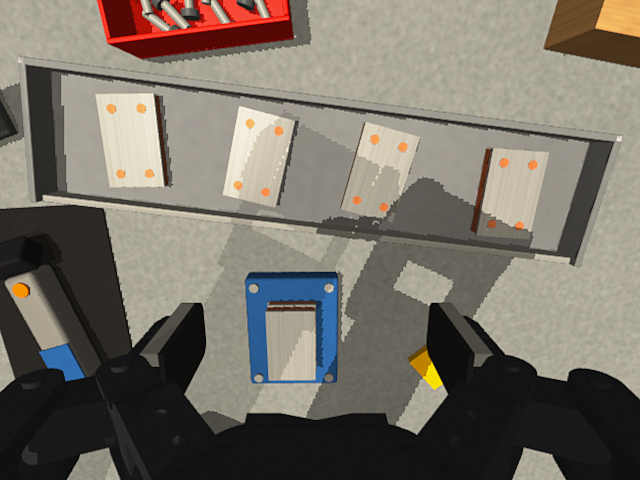

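```bash
cat > plates.py <<'E'
from h import *
def rivets(im,roi=None):
    m=mask(im,[3,90,110],[20,255,255]); 
    if roi is not None:
        k=np.zeros_like(m); x0,y0,x1,y1=roi; k[y0:y1,x0:x1]=255; m&=k
    n,l,st,c=cv2.connectedComponentsWithStats(m)
    return [(c[i],st[i,4]) for i in range(1,n) if st[i,4]>8]
E
python3 - <<'E'
from plates import *
im=cv2.imread('pics/w5.png'); cal=viewer.calibration('wrist')
for c,a in rivets(im,(60,80,600,260)): print(c.round(1),a)
s=cv2.imread('pics/s4.png')
print("scene")
for c,a in rivets(s,(200,190,350,330)): print(c.round(1),a)
m=mask(im,[95,120,60],[125,255,255]); m[:240]=0; m[:,:230]=0;m[:,360:]=0
c=max(cv2.findContours(m,cv2.RETR_EXTERNAL,cv2.CHAIN_APPROX_NONE)[0],key=cv2.contourArea)
q=cv2.approxPolyDP(c,0.03*cv2.arcLength(c,True),True)[:,0]; print("blue",q.tolist())
cv2.imwrite('pics/w5z.png',cv2.resize(im[250:420,220:450],None,fx=3.4,fy=3.4,interpolation=cv2.INTER_CUBIC))
E
```

```text
[110.8 108.2] 73
[140.7 108. ] 69
[249.5 123. ] 60
[278.2 130.5] 71
[374.3 138.9] 70
[402.4 146.6] 71
[503.8 162.3] 73
[532.5 164.6] 75
[148.8 173.2] 64
[120.1 173.5] 62
[237.4 184.9] 61
[265.1 191.9] 66
[356.5 199.9] 64
[383.4 207. ] 63
[491.3 223.7] 61
[518.9 225.6] 64
scene
[296.5 203.6] 45
[286.7 277.9] 9
[313.8 301. ] 10
[322.8 307. ] 10
blue [[249, 273], [252, 381], [335, 381], [337, 278]]
```

View pics/w5z.png

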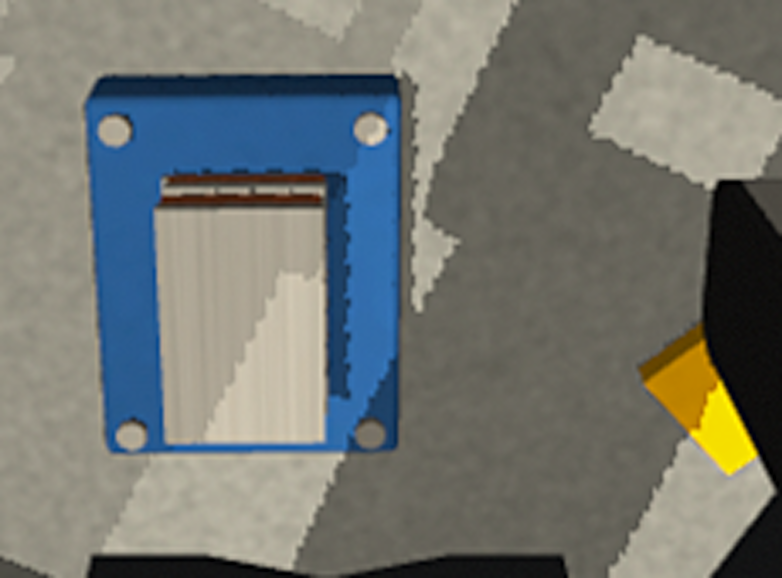

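```bash
python3 - <<'E'
from plates import *
cal=viewer.calibration('wrist')
Z=lambda *p: np.array(p,float)/3.4+[220,250]
b=onz(cal,Z([114,131],[370,129],[371,434],[131,435]),24); print("bolts",b.round(1).tolist(),"c",b.mean(0))
ex=(b[0]+b[1]-b[2]-b[3])/2; print("mag yaw",np.degrees(np.arctan2(ex[1],ex[0])),np.linalg.norm(ex), np.linalg.norm((b[0]+b[3]-b[1]-b[2])/2), "y-edge yaw", np.degrees(np.arctan2(*( (b[0]+b[3]-b[1]-b[2])[[1,0]])))-90)
for z in (40,50,60,70):
    p=onz(cal,Z([155,206],[326,206],[325,443],[164,443]),z); print(z,np.linalg.norm(p[0]-p[1]).round(1),np.linalg.norm(p[2]-p[3]).round(1),np.linalg.norm((p[0]+p[1]-p[2]-p[3])/2).round(1),p.mean(0).round(1))
r=np.array([[110.8,108.2],[140.7,108],[148.8,173.2],[120.1,173.5],[249.5,123],[278.2,130.5],[265.1,191.9],[237.4,184.9],[374.3,138.9],[402.4,146.6],[383.4,207],[356.5,199.9],[503.8,162.3],[532.5,164.6],[518.9,225.6],[491.3,223.7]]).reshape(4,4,2)
for i in range(4):
  for z in (50,56):
    p=onz(cal,r[i],z); ex=(p[0]+p[1]-p[2]-p[3])/2; print("ABCD"[i],z,p.mean(0).round(1),"yaw",np.degrees(np.arctan2(ex[1],ex[0])).round(1),np.linalg.norm(ex).round(1),np.linalg.norm((p[0]+p[3]-p[1]-p[2])/2).round(1))
E
```

```text
bolts [[507.5, -9.7, 24.0], [521.8, -88.7, 24.0], [413.4, -108.8, 24.0], [399.2, -29.3, 24.0]] c [460.48742389 -59.11742505  24.        ]
mag yaw 10.394085815004827 110.14842305609227 80.51023086956572 y-edge yaw 10.200415765444703
40 52.2 52.0 83.6 [455.5 -59.6  40. ]
50 50.7 50.5 81.3 [461.5 -59.3  50. ]
60 49.2 49.0 78.9 [467.6 -59.   60. ]
70 47.8 47.6 76.6 [473.7 -58.7  70. ]
A 50 [640.  113.6  50. ] yaw 10.1 56.1 26.1
A 56 [640.5 110.8  56. ] yaw 10.1 55.1 25.7
B 50 [6.448e+02 1.000e-01 5.000e+01] yaw -4.3 55.9 25.9
B 56 [645.3  -0.8  56. ] yaw -4.3 55.0 25.5
C 50 [ 650.  -110.8   50. ] yaw -4.8 56.4 26.2
C 56 [ 650.4 -109.7   56. ] yaw -4.8 55.4 25.7
D 50 [ 652.2 -235.6   50. ] yaw 5.7 56.9 26.4
D 56 [ 652.5 -232.4   56. ] yaw 5.7 55.9 25.9
```

Request:
{"op": "drive_tool", "data": {"rows": [[[0.15,0.4,-0.3,0,0.005,0.004],[0.3,0.8,-0.6,0,0.005,0.004],[0.38,0.9,-0.7,0,0.005,0.004]]], "fingers": 0.5, "force": 40}}

```text
time_s: 11.62
eef_pos: [640.2, 32.9, 355.3]
ee_rot: [-0.001, 0.996, 0.09, -0.001]
force: [0.0, 0.1, -0.2]
grip_width: 0.749
```

Request:
{"op": "drive_tool", "data": {"rows": [[[0,0.4,-0.2,0,0,0],[0,0.83,-0.4,0,0,0],[0,0.83,-0.4,0,0,0],[0,0.83,-0.4,0,0,0]]]}}

```text
time_s: 12.12
eef_pos: [640.3, 115.5, 316.3]
ee_rot: [-0.001, 0.996, 0.09, -0.001]
force: [0.6, -0.2, -0.5]
grip_width: 0.746
```

```bash
cat > over.py <<'E'
import sys
from plates import *
s,M=state(); cal,im=cap('wrist',sys.argv[1]); roi=tuple(map(int,sys.argv[2:6])) if len(sys.argv)>5 else None
rv=rivets(im,roi); print([(c.round(1).tolist(),int(a)) for c,a in rv])
if len(rv)==4:
    p=np.array([c for c,a in rv])
    k=np.argsort(p[:,1]); t=p[k[:2]]; b=p[k[2:]]; t=t[np.argsort(t[:,0])]; b=b[np.argsort(b[:,0])]
    for z in (50,53,56):
        T=onz(cal,t,z);B=onz(cal,b,z); ex=(T.sum(0)-B.sum(0))/2; c=(T.sum(0)+B.sum(0))/4
        d=c-s["eef_pos"]; print(z,c.round(1),"yaw",np.degrees(np.arctan2(ex[1],ex[0])).round(1),np.linalg.norm(ex).round(1),"d TCP",d[:2].round(1),"along jaw",(d@M[:,1]).round(1))
E
python3 over.py w6
```

```text
t 12.12 pos [640.3 115.5 316.3] q [-1.000e-03  6.620e-01  1.194e+00  1.000e-03  1.287e+00  1.389e+00] F [ 0.6 -0.2 -0.5] w 0.746 tip 173.4
jaw yaw deg -79.66 z [-0.001  0.001 -1.   ]
[([309.0, 55.5], 604), ([432.8, 60.9], 10120), ([577.4, 39.2], 213), ([334.9, 55.8], 11), ([336.3, 62.3], 9), ([2.0, 154.0], 11), ([299.8, 203.7], 133), ([341.1, 203.8], 135), ([467.2, 209.7], 27), ([485.5, 224.2], 122), ([618.6, 257.8], 592), ([523.0, 234.2], 127), ([300.6, 286.2], 107), ([339.3, 286.4], 112), ([454.8, 301.2], 107), ([590.4, 310.8], 191), ([490.5, 310.0], 107), ([614.9, 323.1], 107), ([135.1, 350.9], 10)]
```

View pics/w6.png

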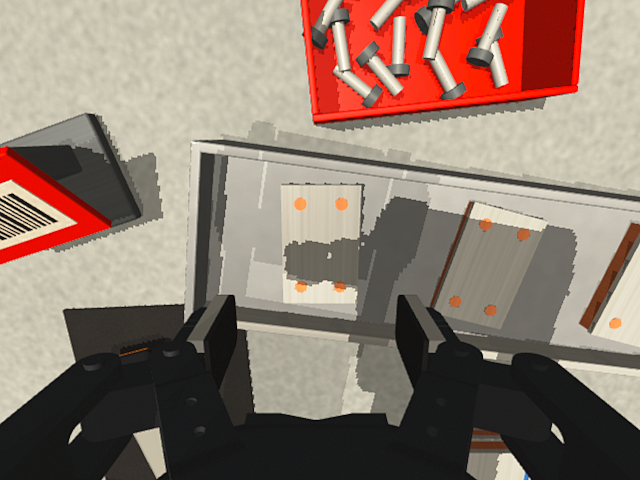

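```bash
cat > meas.py <<'E'
from plates import *
def meas(px,tag=None):
    s=ctrl.sense(); cal=viewer.calibration('wrist'); q=s["ee_rot"]; M=R.from_quat(q[[1,2,3,0]]).as_matrix()
    p=np.array(px,float)
    for z in (50,53,56):
        P=onz(cal,p,z); c=P.mean(0); ex=(P[0]+P[1]-P[2]-P[3])/2; d=c-s["eef_pos"]
        print(z,c.round(1),"yaw",np.degrees(np.arctan2(ex[1],ex[0])).round(1),"L",np.linalg.norm(ex).round(1),"W",np.linalg.norm((P[0]+P[3]-P[1]-P[2])/2).round(1),"d",d[:2].round(1),"along jaw",(d@M[:,1]).round(1),"across",(d@M[:,0]).round(1))
E
python3 -c "
from meas import *
meas([[299.8,203.7],[341.1,203.8],[339.3,286.4],[300.6,286.2]])"
```

```text
50 [640.5 112.4  50. ] yaw 10.2 L 56.1 W 26.1 d [ 0.1 -2.6] along jaw 2.9 across -0.2
53 [641.4 112.6  53. ] yaw 10.2 L 55.4 W 25.7 d [ 1.  -2.4] along jaw 2.9 across 0.7
56 [642.2 112.8  56. ] yaw 10.2 L 54.7 W 25.4 d [ 1.8 -2.2] along jaw 2.9 across 1.6
```

Request:
{"op": "drive_tool", "data": {"rows": [[[0.005,-0.028,-0.4,0,0,0.003],[0.005,-0.028,-0.8,0,0,0.003],[0.005,-0.028,-0.95,0,0,0.003],[0.005,-0.028,-1,0,0,0.003],[0.005,-0.028,-1,0,0,0.003]]]}}

```text
time_s: 12.8
eef_pos: [641.3, 112.0, 217.8]
ee_rot: [-0.001, 0.996, 0.092, 0.001]
force: [0.9, 0.8, 0.2]
grip_width: 0.749
```

```bash
python3 - <<'E'
from h import *
state(); cap('wrist','w7')
E
```

```text
t 12.8 pos [641.3 112.  217.8] q [-7.000e-03  7.690e-01  1.279e+00  1.000e-03  1.093e+00  1.379e+00] F [0.9 0.8 0.2] w 0.749 tip 173.4
jaw yaw deg -79.45 z [ 0.001  0.001 -1.   ]
```

View pics/w7.png

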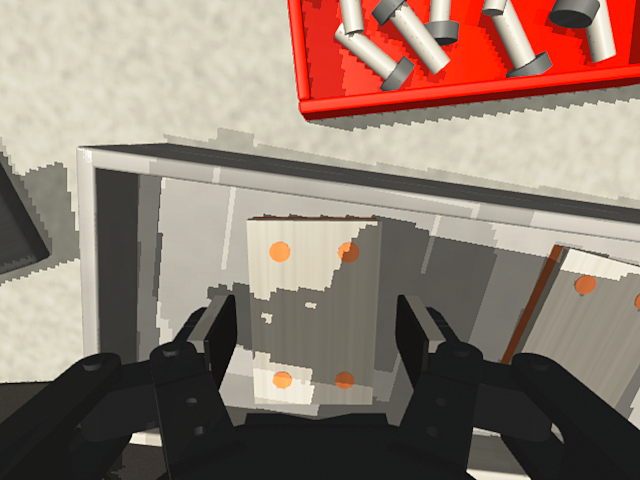

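Request:
{"op": "drive_tool", "data": {"rows": [[[0,0,-0.03,0,0,0],[0,0,-0.05,0,0,0],[0,0,-0.05,0,0,0]]]}}

```text
time_s: 13.22
eef_pos: [641.3, 112.1, 212.9]
ee_rot: [-0.001, 0.996, 0.092, 0.001]
force: [-0.3, -0.4, 0.1]
grip_width: 0.75
```

Request:
{"op": "drive_tool", "data": {"rows": [[[0,0,0,0,0,0],[0,0,0,0,0,0],[0,0,0,0,0,0],[0,0,0,0,0,0]]], "fingers": -1, "force": 40}}

```text
time_s: 13.72
eef_pos: [641.4, 112.1, 213.3]
ee_rot: [-0.0, 0.996, 0.092, 0.001]
force: [-0.6, -0.2, 4.7]
grip_width: 0.57
```

```bash
python3 - <<'E'
from h import *
state(); cap('wrist','w8')
E
```

```text
t 13.72 pos [641.4 112.1 213.3] q [-7.000e-03  7.750e-01  1.281e+00  1.000e-03  1.084e+00  1.379e+00] F [-0.6 -0.2  4.7] w 0.57 tip 173.4
jaw yaw deg -79.44 z [ 0.002  0.001 -1.   ]
```

View pics/w8.png

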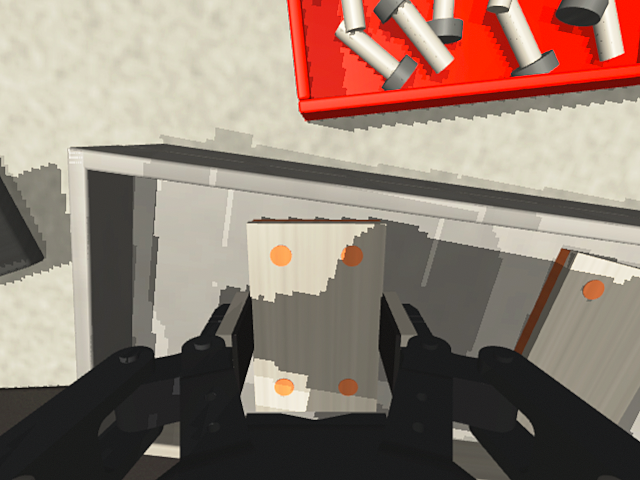

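```bash
python3 -c "
from meas import *
meas([[281,256],[352,256],[347.5,387],[284,387]])"
```

```text
50 [640.5 111.8  50. ] yaw 10.4 L 56.3 W 26.0 d [-0.8 -0.3] along jaw 0.3 across -1.2
53 [642.1 112.1  53. ] yaw 10.4 L 55.0 W 25.4 d [0.8 0. ] along jaw 0.3 across 0.4
56 [643.7 112.4  56. ] yaw 10.4 L 53.7 W 24.8 d [2.4 0.3] along jaw 0.3 across 2.0
```

Request:
{"op": "drive_tool", "data": {"rows": [[[0,0,0.1,0,0,0],[0,0,0.4,0,0,0],[-0.1,-0.2,0.8,0,0,0],[-0.4,-0.5,1,0,0,0],[-0.8,-0.9,1,0,0,0],[-1,-1,1,0,0,0]]]}}

```text
time_s: 14.52
eef_pos: [539.7, 10.6, 313.6]
ee_rot: [-0.0, 0.996, 0.091, 0.001]
force: [0.5, 0.9, -2.3]
grip_width: 0.571
```

Request:
{"op": "drive_tool", "data": {"rows": [[[-0.4,-0.35,0,0,0,0],[-0.777,-0.696,-0.1,0,0,0],[-0.777,-0.696,-0.4,0,0,0],[-0.777,-0.696,-0.6,0,0,0],[-0.777,-0.696,-0.7,0,0,0],[-0.777,-0.696,-0.7,0,0,0]]]}}

```text
time_s: 15.28
eef_pos: [462.1, -58.9, 243.5]
ee_rot: [-0.001, 0.996, 0.091, 0.0]
force: [0.2, 0.0, -1.5]
grip_width: 0.572
```

```bash
python3 - <<'E'
from h import *
state(); cap('wrist','w9'); cal,d=cap('side','d9')
cv2.imwrite('pics/c9.png',cv2.resize(d[200:320,250:370],None,fx=5,fy=5,interpolation=cv2.INTER_CUBIC))
E
```

```text
t 15.28 pos [462.1 -58.9 243.5] q [-0.379  0.392  1.863  0.002  0.886  1.008] F [ 0.2  0.  -1.5] w 0.572 tip 173.4
jaw yaw deg -79.54 z [ 0.001  0.001 -1.   ]
```

View pics/w9.png

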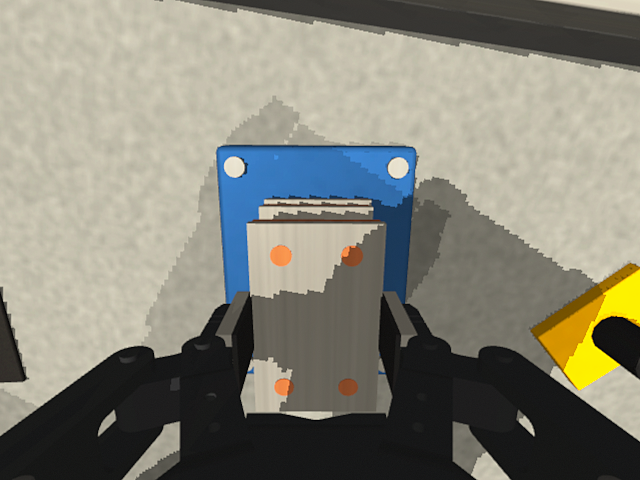

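View pics/c9.png

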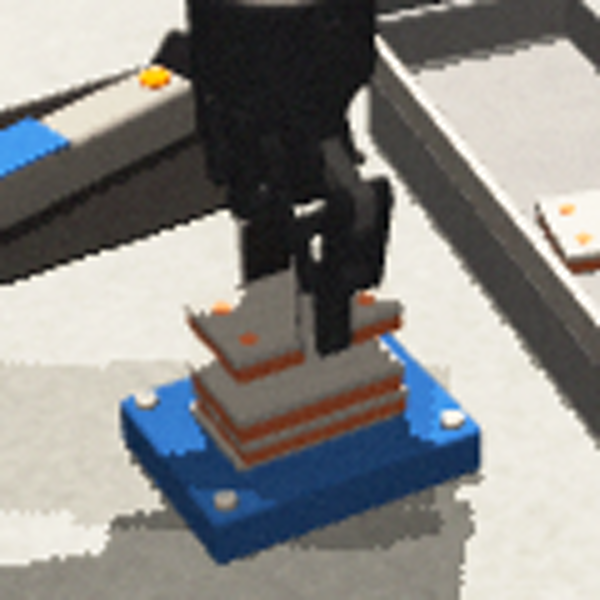

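Request:
{"op": "drive_tool", "data": {"rows": [[[0,0,-0.06,0,0,0],[0,0,-0.11,0,0,0],[0,0,-0.13,0,0,0],[0,0,-0.13,0,0,0]]]}}

```text
time_s: 15.88
eef_pos: [462.3, -59.0, 231.1]
ee_rot: [-0.0, 0.996, 0.091, 0.001]
force: [0.8, -0.4, -1.8]
grip_width: 0.574
```

Request:
{"op": "drive_tool", "data": {"rows": [[[0,0,-0.01,0,0,0],[0,0,-0.025,0,0,0],[0,0,-0.025,0,0,0]]]}}

```text
time_s: 16.25
eef_pos: [462.2, -59.0, 228.6]
ee_rot: [-0.0, 0.996, 0.091, 0.001]
force: [-0.7, -0.0, -2.7]
grip_width: 0.572
```

Request:
{"op": "drive_tool", "data": {"rows": [[[0,0,-0.01,0,0,0],[0,0,-0.025,0,0,0],[0,0,-0.025,0,0,0]]]}}

```text
time_s: 16.62
eef_pos: [462.2, -59.0, 225.9]
ee_rot: [-0.0, 0.996, 0.091, 0.001]
force: [-0.4, -0.0, -1.3]
grip_width: 0.57
```

Request:
{"op": "drive_tool", "data": {"rows": [[[0,0,-0.01,0,0,0],[0,0,-0.02,0,0,0],[0,0,-0.02,0,0,0]]]}}

```text
time_s: 17.0
eef_pos: [462.2, -59.0, 224.0]
ee_rot: [-0.0, 0.996, 0.091, 0.001]
force: [-0.8, 0.8, 0.6]
grip_width: 0.571
```

Request:
{"op": "drive_tool", "data": {"rows": [[[0,0,-0.01,0,0,0],[0,0,-0.015,0,0,0],[0,0,-0.015,0,0,0]]]}}

```text
time_s: 17.38
eef_pos: [462.2, -59.0, 222.6]
ee_rot: [-0.0, 0.996, 0.091, 0.001]
force: [-1.8, 0.1, 3.9]
grip_width: 0.571
```

Request:
{"op": "drive_tool", "data": {"rows": [[[0,0,0,0,0,0],[0,0,0,0,0,0],[0,0,0,0,0,0],[0,0,0,0,0,0]]], "fingers": 0.5}}

```text
time_s: 17.88
eef_pos: [462.2, -59.0, 222.6]
ee_rot: [-0.0, 0.996, 0.091, 0.001]
force: [0.4, -0.8, 0.7]
grip_width: 0.751
```

Request:
{"op": "drive_tool", "data": {"rows": [[[0,0,0.2,0,0,0],[0,0,0.6,0,0,0],[0,0,1,0,0,0],[0,0,1,0,0,0]]]}}

```text
time_s: 18.38
eef_pos: [462.6, -59.1, 325.0]
ee_rot: [0.001, 0.996, 0.091, 0.003]
force: [0.2, 0.5, -0.1]
grip_width: 0.751
```

```bash
python3 - <<'E'
from h import *
state(); cap('wrist','w10')
E
```

```text
t 18.38 pos [462.6 -59.1 325. ] q [-0.379  0.268  1.782  0.002  1.085  1.008] F [ 0.2  0.5 -0.1] w 0.751 tip 173.4
jaw yaw deg -79.53 z [ 0.007 -0.001 -1.   ]
```

View pics/w10.png

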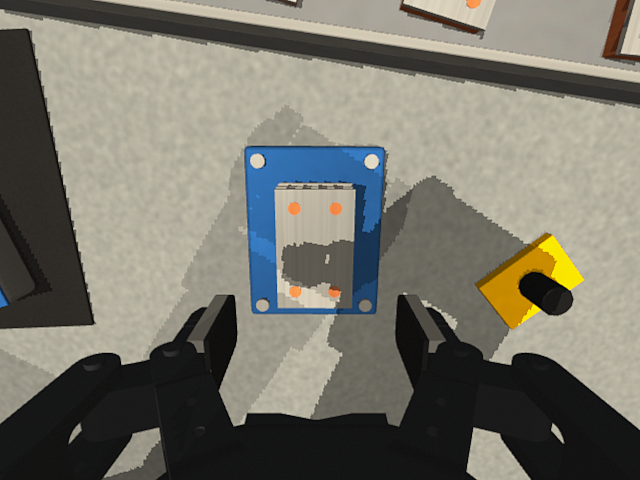

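```bash
python3 - <<'E'
from h import *
cal=viewer.calibration('wrist')
b=onz(cal,[[258,161],[372,161],[365,306],[263,305]],24); ex=b[0]+b[1]-b[2]-b[3]
print("mag",b.mean(0).round(1),np.degrees(np.arctan2(ex[1],ex[0])),np.linalg.norm(ex)/2)
for z in (60,62):
    p=onz(cal,[[294,209],[336,209],[334,292],[295,292]],z); ex=p[0]+p[1]-p[2]-p[3]; print(z,p.mean(0).round(1),np.degrees(np.arctan2(ex[1],ex[0])),np.linalg.norm(ex)/2)
im=cv2.imread('pics/w10.png'); m=mask(im,[18,120,80],[35,255,255]); m[:,:450]=0
c=max(cv2.findContours(m,cv2.RETR_EXTERNAL,cv2.CHAIN_APPROX_NONE)[0],key=cv2.contourArea)
q=cv2.approxPolyDP(cv2.convexHull(c),0.03*cv2.arcLength(c,True),True)[:,0]; print(q.tolist()); print(onz(cal,q,10).round(1).tolist())
print("knob top",onz(cal,[[562,301]],44))
E
python3 - <<'E'
import cv2
im=cv2.imread('pics/w10.png'); cv2.imwrite('pics/w10z.png',cv2.resize(im[210:350,440:620],None,fx=4,fy=4,interpolation=cv2.INTER_CUBIC))
E
```

```text
mag [460.2 -58.6  24. ] 10.11305194968461 110.1233320979454
60 [460.2 -58.9  60. ] 10.169337852605645 56.062433979947066
62 [460.8 -58.8  62. ] 10.169337852605645 55.57720508579824
[[550, 234], [583, 280], [511, 328], [475, 284]]
[[492.4, -238.2, 10.0], [461.0, -277.6, 10.0], [409.4, -234.6, 10.0], [441.8, -193.4, 10.0]]
knob top [[ 451.40518956 -240.84472352   44.        ]]
```

View pics/w10z.png

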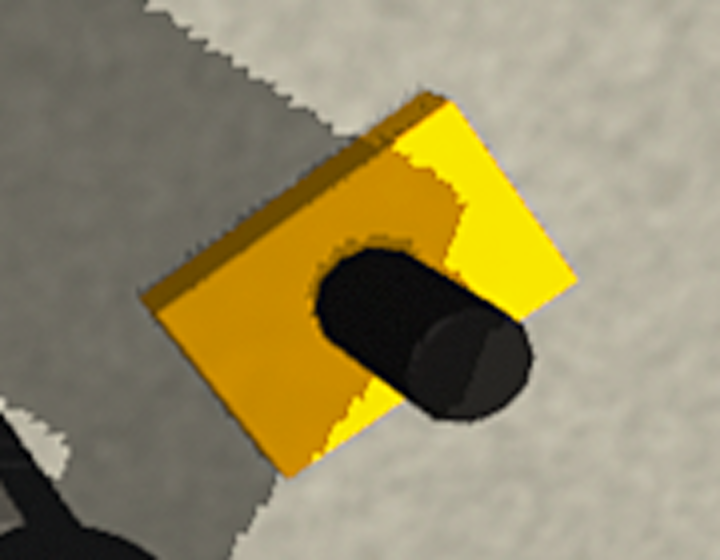

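Request:
{"op": "drive_tool", "data": {"rows": [[[0.4,0.1,0,0,0.004,-0.05],[0.8,0.25,0,0,0.004,-0.11],[0.95,0.3,0,0,0.004,-0.162]]]}}

```text
time_s: 18.8
eef_pos: [558.5, -28.2, 321.2]
ee_rot: [-0.0, 0.999, -0.037, -0.003]
force: [-0.2, -0.2, 0.7]
grip_width: 0.75
```

Request:
{"op": "drive_tool", "data": {"rows": [[[0.5,0.2,-0.05,0,0,0],[0.87,0.29,-0.1,0,0,0],[0.87,0.29,-0.1,0,0,0],[0.87,0.29,-0.1,0,0,0]]]}}

```text
time_s: 19.3
eef_pos: [645.0, 0.7, 309.9]
ee_rot: [-0.0, 0.999, -0.037, -0.004]
force: [-0.3, 0.2, 0.6]
grip_width: 0.743
```

```bash
python3 - <<'E'
from plates import *
state(); cal,im=cap('wrist','w11')
print([(c.round(1).tolist(),int(a)) for c,a in rivets(im) if 60<a<300])
E
```

```text
t 19.3 pos [645.    0.7 309.9] q [-0.18   0.656  1.221 -0.     1.272  1.464] F [-0.3  0.2  0.6] w 0.743 tip 173.4
jaw yaw deg -94.23 z [-0.007  0.001 -1.   ]
[([311.4, 18.4], 213), ([151.1, 84.8], 150), ([480.5, 180.5], 157), ([523.8, 181.3], 152), ([296.0, 201.9], 140), ([338.1, 201.9], 139), ([468.2, 268.7], 127), ([509.0, 269.4], 126), ([296.8, 286.1], 110), ([336.4, 286.1], 110)]
```

View pics/w11.png

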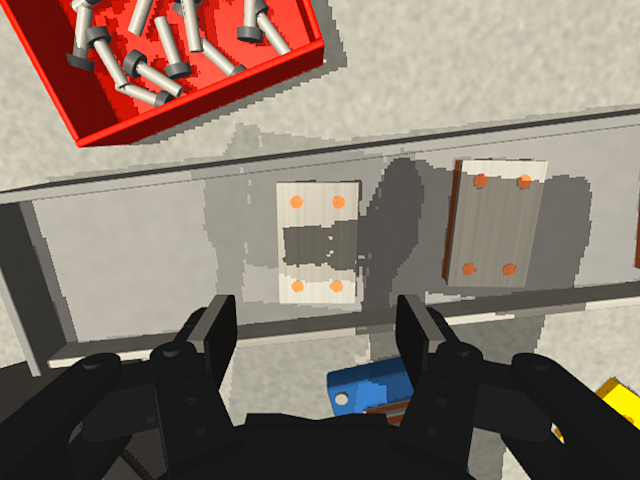

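```bash
python3 -c "
from meas import *
meas([[296,201.9],[338.1,201.9],[336.4,286.1],[296.8,286.1]])"
```

```text
50 [ 6.453e+02 -1.000e-01  5.000e+01] yaw -4.4 L 55.9 W 25.9 d [ 0.4 -0.7] along jaw 0.7 across 2.2
53 [ 6.462e+02 -2.000e-01  5.300e+01] yaw -4.4 L 55.1 W 25.6 d [ 1.3 -0.7] along jaw 0.7 across 3.1
56 [ 6.471e+02 -3.000e-01  5.600e+01] yaw -4.4 L 54.4 W 25.2 d [ 2.2 -0.8] along jaw 0.7 across 3.9
```

Request:
{"op": "drive_tool", "data": {"rows": [[[0.005,-0.009,-0.4,0,-0.0045,0],[0.005,-0.009,-0.8,0,-0.0045,0],[0.005,-0.009,-0.93,0,-0.0045,0],[0.005,-0.009,-0.975,0,-0.0045,0],[0.005,-0.009,-0.975,0,-0.0045,0],[0.005,-0.009,-0.975,0,-0.0045,0]]]}}

```text
time_s: 20.1
eef_pos: [645.6, -0.4, 214.5]
ee_rot: [-0.0, 0.999, -0.037, 0.001]
force: [-0.2, -0.6, 0.4]
grip_width: 0.749
```

```bash
python3 - <<'E'
from h import *
state(); cap('wrist','w12')
E
```

```text
t 20.1 pos [ 6.456e+02 -4.000e-01  2.145e+02] q [-1.820e-01  7.620e-01  1.301e+00  1.000e-03  1.075e+00  1.462e+00] F [-0.2 -0.6  0.4] w 0.749 tip 173.4
jaw yaw deg -94.24 z [ 0.003  0.001 -1.   ]
```

View pics/w12.png

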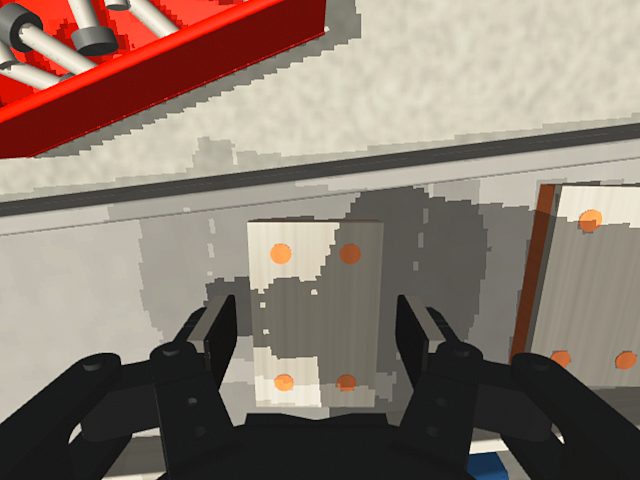

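Request:
{"op": "drive_tool", "data": {"rows": [[[0,0,-0.018,0,0.002,0],[0,0,-0.018,0,0.002,0]]]}}

```text
time_s: 20.4
eef_pos: [645.6, -0.4, 212.6]
ee_rot: [-0.0, 0.999, -0.037, -0.0]
force: [-0.0, 0.4, -0.3]
grip_width: 0.749
```

Request:
{"op": "drive_tool", "data": {"rows": [[[0,0,0,0,0,0],[0,0,0,0,0,0],[0,0,0,0,0,0],[0,0,0,0,0,0]]], "fingers": -1, "force": 40}}

```text
time_s: 20.9
eef_pos: [645.7, -0.4, 212.9]
ee_rot: [-0.0, 0.999, -0.037, 0.0]
force: [-0.1, 0.6, 4.8]
grip_width: 0.569
```

```bash
python3 - <<'E'
from meas import *
state(); cal,im=cap('wrist','w13'); r=[c for c,a in rivets(im,(240,200,390,420)) if a>60]; print(np.round(r,1).tolist())
if len(r)==4:
    r=np.array(r); k=np.argsort(r[:,1]); t=r[k[:2]];b=r[k[2:]]; t=t[np.argsort(t[:,0])]; b=b[np.argsort(-b[:,0])]; meas(np.vstack([t,b]))
E
```

```text
t 20.9 pos [ 6.457e+02 -4.000e-01  2.129e+02] q [-1.820e-01  7.650e-01  1.301e+00  1.000e-03  1.076e+00  1.463e+00] F [-0.1  0.6  4.8] w 0.569 tip 173.4
jaw yaw deg -94.24 z [ 0.  0. -1.]
[[280.6, 253.3], [351.2, 253.4], [284.0, 383.4], [347.3, 383.6]]
50 [ 6.46e+02 -4.00e-01  5.00e+01] yaw -4.3 L 55.5 W 25.8 d [ 0.3 -0.1] along jaw 0.1 across 0.3
53 [ 6.476e+02 -5.000e-01  5.300e+01] yaw -4.3 L 54.2 W 25.2 d [ 1.9 -0.2] along jaw 0.1 across 1.9
56 [ 6.492e+02 -6.000e-01  5.600e+01] yaw -4.3 L 53.0 W 24.6 d [ 3.5 -0.3] along jaw 0.1 across 3.5
```

Request:
{"op": "drive_tool", "data": {"rows": [[[0,0,0.1,0,0,0],[0,0,0.4,0,0,0],[-0.2,-0.05,0.8,0,0,0.05],[-0.5,-0.15,1,0,0,0.1],[-0.9,-0.29,1,0,0,0.162],[-0.95,-0.29,1,0,0,0.162]]]}}

```text
time_s: 21.7
eef_pos: [549.0, -29.9, 313.2]
ee_rot: [-0.0, 0.996, 0.09, -0.001]
force: [1.5, 0.3, -1.7]
grip_width: 0.571
```

Request:
{"op": "drive_tool", "data": {"rows": [[[-0.4,-0.14,-0.05,0,0,0],[-0.8,-0.27,-0.2,0,0,0],[-0.88,-0.29,-0.45,0,0,0],[-0.88,-0.29,-0.6,0,0,0],[-0.88,-0.29,-0.63,0,0,0],[-0.88,-0.29,-0.63,0,0,0]]]}}

```text
time_s: 22.45
eef_pos: [461.4, -58.8, 250.5]
ee_rot: [-0.0, 0.996, 0.09, -0.0]
force: [0.7, 0.1, -2.0]
grip_width: 0.569
```

```bash
python3 - <<'E'
from h import *
state(); cap('wrist','w14')
E
```

```text
t 22.45 pos [461.4 -58.8 250.5] q [-0.38   0.379  1.859  0.     0.905  1.011] F [ 0.7  0.1 -2. ] w 0.569 tip 173.4
jaw yaw deg -79.69 z [-0.001  0.    -1.   ]
```

View pics/w14.png

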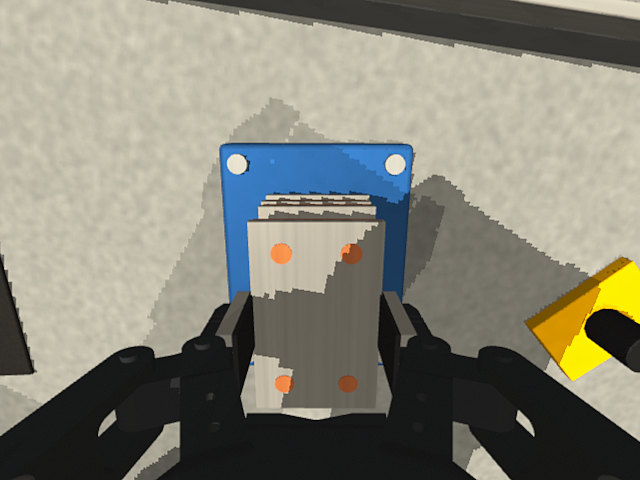

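Aligned over the pile (plate mid-column about 316, base bolts at 237/395). Feeling down.

Request:
{"op": "drive_tool", "data": {"rows": [[[0,0,-0.05,0,0,0],[0,0,-0.09,0,0,0],[0,0,-0.11,0,0,0],[0,0,-0.11,0,0,0]]]}}

```text
time_s: 23.0
eef_pos: [461.4, -58.8, 239.6]
ee_rot: [-0.0, 0.996, 0.09, -0.0]
force: [-1.1, -0.6, -1.9]
grip_width: 0.572
```

Request:
{"op": "drive_tool", "data": {"rows": [[[0,0,-0.01,0,0,0],[0,0,-0.025,0,0,0],[0,0,-0.025,0,0,0]]]}}

```text
time_s: 23.38
eef_pos: [461.4, -58.8, 237.0]
ee_rot: [-0.0, 0.996, 0.09, -0.001]
force: [-0.2, 1.1, -2.5]
grip_width: 0.569
```

Request:
{"op": "drive_tool", "data": {"rows": [[[0,0,-0.01,0,0,0],[0,0,-0.02,0,0,0],[0,0,-0.02,0,0,0]]]}}

```text
time_s: 23.75
eef_pos: [461.4, -58.9, 235.0]
ee_rot: [-0.0, 0.996, 0.09, -0.0]
force: [-0.0, -0.2, -0.6]
grip_width: 0.572
```

Request:
{"op": "drive_tool", "data": {"rows": [[[0,0,-0.01,0,0,0],[0,0,-0.018,0,0,0],[0,0,-0.018,0,0,0]]]}}

```text
time_s: 24.12
eef_pos: [461.4, -58.8, 233.4]
ee_rot: [-0.0, 0.996, 0.09, -0.0]
force: [-2.3, 0.4, 4.6]
grip_width: 0.57
```

Request:
{"op": "drive_tool", "data": {"rows": [[[0,0,0,0,0,0],[0,0,0,0,0,0],[0,0,0,0,0,0],[0,0,0,0,0,0]]], "fingers": 0.5}}

```text
time_s: 24.62
eef_pos: [461.4, -58.9, 233.4]
ee_rot: [-0.0, 0.996, 0.09, -0.0]
force: [0.7, 1.0, -0.0]
grip_width: 0.749
```

Request:
{"op": "drive_tool", "data": {"rows": [[[0,0,0.2,0,0,0],[0,0,0.6,0,0,0],[0,0,0.9,0,0,0],[0,0,0.9,0,0,0]]]}}

```text
time_s: 25.12
eef_pos: [461.6, -58.9, 325.2]
ee_rot: [0.001, 0.996, 0.09, 0.001]
force: [-0.1, -0.4, 0.1]
grip_width: 0.748
```

```bash
cat > pile.py <<'E'
import sys
from meas import *
tag,z=sys.argv[1],float(sys.argv[2])
state(); cal,im=cap('wrist',tag); r=[c for c,a in rivets(im,(265,150,370,330)) if a>20]; print(np.round(r,1).tolist())
if len(r)==4:
    r=np.array(r); k=np.argsort(r[:,1]); t=r[k[:2]];b=r[k[2:]]; t=t[np.argsort(t[:,0])]; b=b[np.argsort(-b[:,0])]
    P=onz(cal,np.vstack([t,b]),z); ex=P[0]+P[1]-P[2]-P[3]; print("plate on pile",P.mean(0).round(1),np.degrees(np.arctan2(ex[1],ex[0])).round(1),"L",(np.linalg.norm(ex)/2).round(1))
E
python3 pile.py w15 72
```

```text
t 25.12 pos [461.6 -58.9 325.2] q [-0.379  0.266  1.783  0.     1.089  1.011] F [-0.1 -0.4  0.1] w 0.748 tip 173.4
jaw yaw deg -79.68 z [ 0.003 -0.001 -1.   ]
[[293.3, 209.5], [336.5, 209.6], [294.5, 295.5], [334.9, 295.9]]
plate on pile [461.1 -58.9  72. ] 10.3 L 55.8
```

View pics/w15.png

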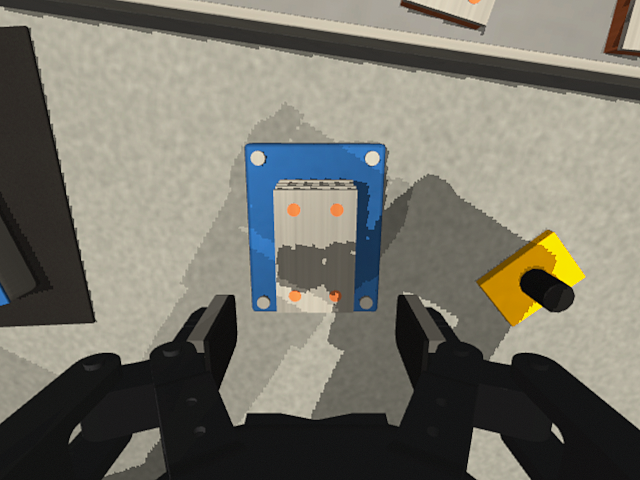

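Request:
{"op": "drive_tool", "data": {"rows": [[[0.4,-0.1,0,0,0,-0.05],[0.8,-0.2,0,0,0,-0.11],[0.98,-0.25,0,0,0,-0.167]]]}}

```text
time_s: 25.55
eef_pos: [560.6, -84.2, 321.9]
ee_rot: [-0.0, 0.999, -0.043, -0.001]
force: [-1.1, -0.2, 0.3]
grip_width: 0.747
```

Request:
{"op": "drive_tool", "data": {"rows": [[[0.5,-0.15,-0.05,0,0,0],[0.89,-0.25,-0.1,0,0,0],[0.89,-0.25,-0.1,0,0,0],[0.89,-0.25,-0.1,0,0,0]]]}}

```text
time_s: 26.05
eef_pos: [649.1, -109.0, 310.7]
ee_rot: [-0.001, 0.999, -0.043, -0.002]
force: [0.4, -0.6, 0.5]
grip_width: 0.75
```

```bash
cat > pl.py <<'E'
import sys
from meas import *
roi=tuple(map(int,sys.argv[2:6])) if len(sys.argv)>5 else (260,150,380,320)
state(); cal,im=cap('wrist',sys.argv[1]); r=[c for c,a in rivets(im,roi) if a>60]; print(np.round(r,1).tolist())
if len(r)==4:
    r=np.array(r); k=np.argsort(r[:,1]); t=r[k[:2]];b=r[k[2:]]; t=t[np.argsort(t[:,0])]; b=b[np.argsort(-b[:,0])]; meas(np.vstack([t,b]))
E
python3 pl.py w16
```

```text
t 26.05 pos [ 649.1 -109.   310.7] q [-0.344  0.685  1.17  -0.     1.291  1.312] F [ 0.4 -0.6  0.5] w 0.75 tip 173.4
jaw yaw deg -94.88 z [-0.004  0.001 -1.   ]
[[297.2, 202.0], [340.0, 202.3], [298.0, 287.4], [338.2, 287.7]]
50 [ 649.4 -110.5   50. ] yaw -5.0 L 56.9 W 26.5 d [ 0.4 -1.5] along jaw 1.7 across 1.3
53 [ 650.3 -110.6   53. ] yaw -5.0 L 56.1 W 26.1 d [ 1.3 -1.6] along jaw 1.7 across 2.2
56 [ 651.2 -110.6   56. ] yaw -5.0 L 55.4 W 25.8 d [ 2.2 -1.7] along jaw 1.6 across 3.1
```

View pics/w16.png

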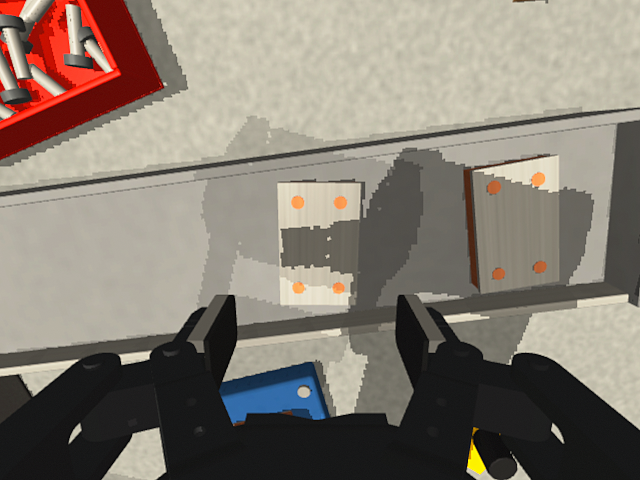

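Request:
{"op": "drive_tool", "data": {"rows": [[[0.01,-0.016,-0.4,0,-0.0025,0],[0.01,-0.016,-0.8,0,-0.0025,0],[0.01,-0.016,-0.93,0,-0.0025,0],[0.01,-0.016,-0.98,0,-0.0025,0],[0.01,-0.016,-0.98,0,-0.0025,0],[0.01,-0.016,-0.98,0,-0.0025,0]]]}}

```text
time_s: 26.85
eef_pos: [650.2, -110.6, 214.8]
ee_rot: [-0.0, 0.999, -0.043, 0.002]
force: [0.2, 0.3, -0.4]
grip_width: 0.752
```

```bash
python3 pl.py w17 240 220 395 430
```

```text
t 26.85 pos [ 650.2 -110.6  214.8] q [-3.460e-01  7.890e-01  1.248e+00  1.000e-03  1.101e+00  1.309e+00] F [ 0.2  0.3 -0.4] w 0.752 tip 173.4
jaw yaw deg -94.88 z [ 0.003  0.    -1.   ]
[[280.3, 254.8], [351.7, 255.0], [283.2, 386.7], [347.6, 386.9]]
50 [ 649.  -110.5   50. ] yaw -5.0 L 57.2 W 26.5 d [-1.2  0.1] along jaw 0.1 across -1.6
53 [ 650.6 -110.6   53. ] yaw -5.0 L 55.9 W 25.9 d [ 0.4 -0. ] along jaw 0.1 across -0.0
56 [ 652.2 -110.8   56. ] yaw -5.0 L 54.6 W 25.3 d [ 2.  -0.2] along jaw 0.1 across 1.6
```

View pics/w17.png

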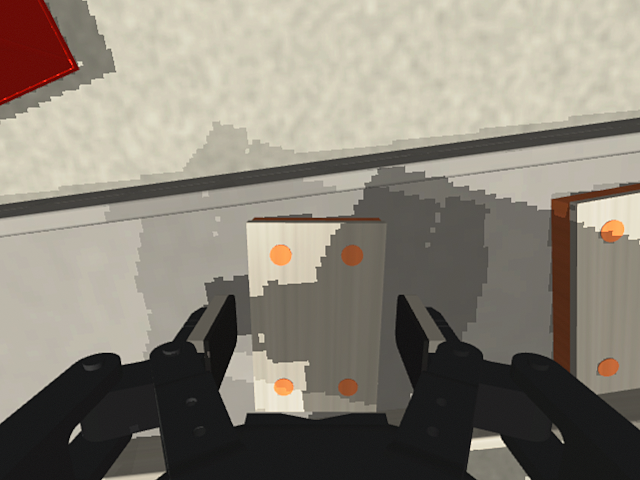

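Request:
{"op": "drive_tool", "data": {"rows": [[[0,0,-0.018,0,0.002,0],[0,0,-0.018,0,0.002,0]]]}}

```text
time_s: 27.15
eef_pos: [650.2, -110.6, 212.9]
ee_rot: [-0.0, 0.999, -0.043, -0.0]
force: [0.5, 0.1, 0.0]
grip_width: 0.75
```

Request:
{"op": "drive_tool", "data": {"rows": [[[0,0,0,0,0,0],[0,0,0,0,0,0],[0,0,0,0,0,0],[0,0,0,0,0,0]]], "fingers": -1, "force": 40}}

```text
time_s: 27.65
eef_pos: [650.3, -110.6, 213.2]
ee_rot: [-0.0, 0.999, -0.043, 0.0]
force: [-0.2, 0.7, 3.7]
grip_width: 0.575
```

Request:
{"op": "drive_tool", "data": {"rows": [[[0,0,0.1,0,0,0],[0,0,0.4,0,0,0],[-0.2,0.05,0.8,0,0,0.05],[-0.5,0.15,1,0,0,0.1],[-0.9,0.25,1,0,0,0.169],[-0.95,0.26,1,0,0,0.169]]]}}

```text
time_s: 28.4
eef_pos: [553.6, -83.9, 313.6]
ee_rot: [-0.0, 0.996, 0.09, -0.001]
force: [0.8, -0.3, -1.8]
grip_width: 0.571
```

Request:
{"op": "drive_tool", "data": {"rows": [[[-0.4,0.1,0,0,0,0],[-0.8,0.22,-0.15,0,0,0],[-0.928,0.25,-0.35,0,0,0],[-0.928,0.25,-0.48,0,0,0],[-0.928,0.25,-0.52,0,0,0],[-0.928,0.25,-0.52,0,0,0]]]}}

```text
time_s: 29.15
eef_pos: [461.5, -59.2, 261.7]
ee_rot: [-0.0, 0.996, 0.09, -0.0]
force: [0.1, 0.2, -1.5]
grip_width: 0.572
```

```bash
python3 - <<'E'
from h import *
state(); cap('wrist','w18')
E
```

```text
t 29.15 pos [461.5 -59.2 261.7] q [-0.38   0.361  1.849  0.     0.933  1.009] F [ 0.1  0.2 -1.5] w 0.572 tip 173.4
jaw yaw deg -79.62 z [-0.001  0.    -1.   ]
```

View pics/w18.png

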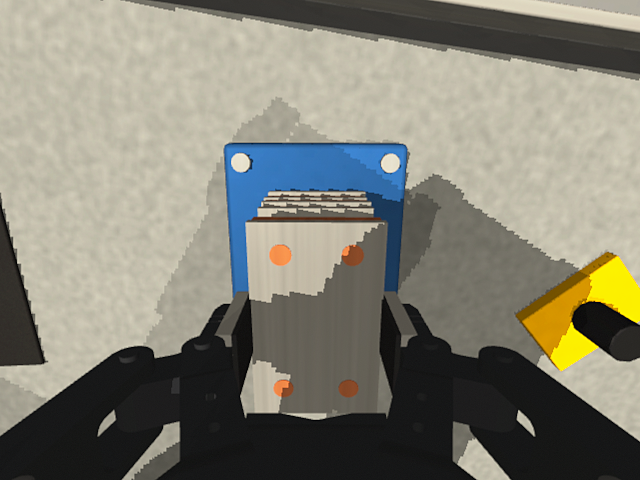

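Still aligned. Feeling down again.

Request:
{"op": "drive_tool", "data": {"rows": [[[0,0,-0.05,0,0,0],[0,0,-0.09,0,0,0],[0,0,-0.11,0,0,0],[0,0,-0.11,0,0,0]]]}}

```text
time_s: 29.7
eef_pos: [461.4, -59.2, 250.8]
ee_rot: [-0.0, 0.996, 0.09, -0.0]
force: [0.0, -0.2, -2.7]
grip_width: 0.573
```

Request:
{"op": "drive_tool", "data": {"rows": [[[0,0,-0.01,0,0,0],[0,0,-0.025,0,0,0],[0,0,-0.025,0,0,0]]]}}

```text
time_s: 30.08
eef_pos: [461.4, -59.1, 248.2]
ee_rot: [-0.0, 0.996, 0.09, -0.0]
force: [-0.2, 0.3, -2.4]
grip_width: 0.574
```

Request:
{"op": "drive_tool", "data": {"rows": [[[0,0,-0.01,0,0,0],[0,0,-0.02,0,0,0],[0,0,-0.02,0,0,0]]]}}

```text
time_s: 30.45
eef_pos: [461.4, -59.1, 246.1]
ee_rot: [-0.0, 0.996, 0.09, -0.001]
force: [-0.3, -0.2, -1.8]
grip_width: 0.575
```

Request:
{"op": "drive_tool", "data": {"rows": [[[0,0,-0.01,0,0,0],[0,0,-0.02,0,0,0],[0,0,-0.02,0,0,0]]]}}

```text
time_s: 30.82
eef_pos: [461.4, -59.2, 244.2]
ee_rot: [-0.0, 0.996, 0.09, -0.0]
force: [-1.2, 0.1, 0.2]
grip_width: 0.576
```

Request:
{"op": "drive_tool", "data": {"rows": [[[0,0,-0.01,0,0,0],[0,0,-0.015,0,0,0],[0,0,-0.015,0,0,0]]]}}

```text
time_s: 31.2
eef_pos: [461.4, -59.1, 242.9]
ee_rot: [-0.0, 0.996, 0.09, -0.0]
force: [-3.4, 0.1, 4.5]
grip_width: 0.571
```

Request:
{"op": "drive_tool", "data": {"rows": [[[0,0,0,0,0,0],[0,0,0,0,0,0],[0,0,0,0,0,0],[0,0,0,0,0,0]]], "fingers": 0.5}}

```text
time_s: 31.7
eef_pos: [461.4, -59.2, 242.8]
ee_rot: [-0.0, 0.996, 0.09, -0.0]
force: [0.2, 0.8, 0.2]
grip_width: 0.753
```

Request:
{"op": "drive_tool", "data": {"rows": [[[0,0,0.2,0,0,0],[0,0,0.6,0,0,0],[0,0,0.9,0,0,0],[0,0,0.9,0,0,0]]]}}

```text
time_s: 32.2
eef_pos: [461.6, -59.2, 334.6]
ee_rot: [0.001, 0.996, 0.091, 0.002]
force: [-0.0, -0.2, -1.0]
grip_width: 0.744
```

```bash
python3 pile.py w19 84
```

```text
t 32.2 pos [461.6 -59.2 334.6] q [-0.38   0.254  1.771  0.     1.113  1.009] F [-0.  -0.2 -1. ] w 0.744 tip 173.4
jaw yaw deg -79.61 z [ 0.003 -0.001 -1.   ]
[[293.0, 209.6], [337.0, 209.8], [294.1, 297.1], [335.1, 297.3]]
plate on pile [461.4 -59.1  84. ] 10.2 L 56.1
```

View pics/w19.png

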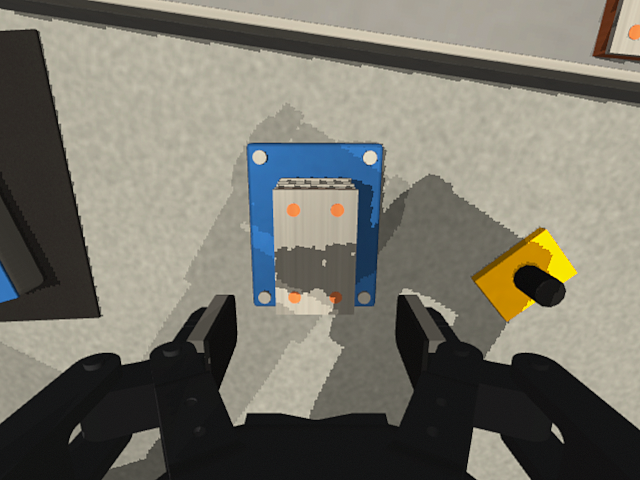

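Request:
{"op": "drive_tool", "data": {"rows": [[[0.4,-0.3,0,0,0,-0.02],[0.8,-0.7,0,0,0,-0.05],[0.96,-0.9,-0.1,0,0,-0.052]]]}}

```text
time_s: 32.62
eef_pos: [558.6, -150.9, 321.7]
ee_rot: [-0.0, 0.999, 0.049, -0.0]
force: [-0.7, 0.7, -0.7]
grip_width: 0.748
```

Request:
{"op": "drive_tool", "data": {"rows": [[[0.5,-0.4,-0.05,0,0,0],[0.94,-0.84,-0.1,0,0,0],[0.94,-0.84,-0.1,0,0,0],[0.94,-0.84,-0.1,0,0,0]]]}}

```text
time_s: 33.12
eef_pos: [652.4, -234.6, 310.0]
ee_rot: [-0.001, 0.999, 0.049, -0.001]
force: [-0.1, 1.0, 0.7]
grip_width: 0.754
```

```bash
python3 pl.py w20
```

```text
t 33.12 pos [ 652.4 -234.6  310. ] q [-0.514  0.767  1.026  0.     1.352  0.959] F [-0.1  1.   0.7] w 0.754 tip 173.4
jaw yaw deg -84.38 z [-0.002  0.002 -1.   ]
[[292.7, 205.7], [335.9, 205.8], [294.1, 291.6], [334.6, 291.7]]
50 [ 650.6 -233.1   50. ] yaw 5.7 L 57.4 W 26.7 d [-1.6  1. ] along jaw -0.9 across -1.2
53 [ 651.5 -233.    53. ] yaw 5.7 L 56.7 W 26.4 d [-0.7  1.1] along jaw -0.9 across -0.2
56 [ 652.4 -233.    56. ] yaw 5.7 L 55.9 W 26.0 d [0.2 1.1] along jaw -0.9 across 0.7
```

View pics/w20.png

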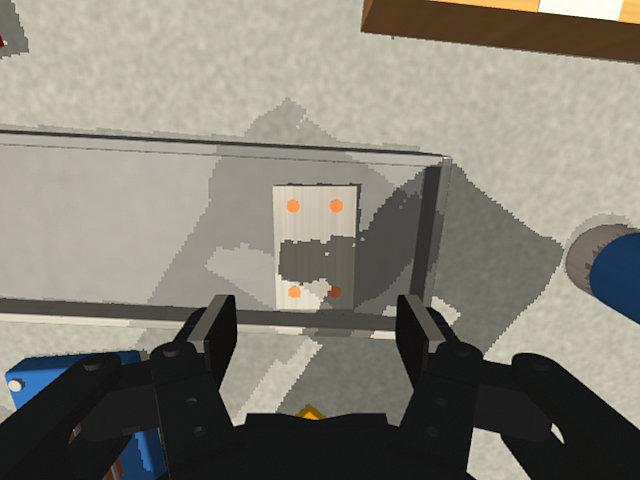

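Request:
{"op": "drive_tool", "data": {"rows": [[[0,0.011,-0.4,0,0,0],[0,0.011,-0.8,0,0,0],[0,0.011,-0.93,0,0,0],[0,0.011,-0.97,0,0,0],[0,0.011,-0.97,0,0,0],[0,0.011,-0.97,0,0,0]]]}}

```text
time_s: 33.92
eef_pos: [652.4, -233.1, 215.6]
ee_rot: [0.0, 0.999, 0.049, 0.0]
force: [-0.2, 0.2, -0.3]
grip_width: 0.751
```

```bash
python3 pl.py w21 240 220 395 430
```

```text
t 33.92 pos [ 652.4 -233.1  215.6] q [-0.512  0.858  1.113  0.     1.17   0.96 ] F [-0.2  0.2 -0.3] w 0.751 tip 173.4
jaw yaw deg -84.35 z [ 0.001 -0.    -1.   ]
[[280.2, 255.3], [352.3, 255.4], [283.6, 388.2], [348.4, 388.2]]
50 [ 649.9 -233.6   50. ] yaw 5.6 L 58.1 W 26.9 d [-2.4 -0.5] along jaw 0.2 across -2.5
53 [ 651.6 -233.4   53. ] yaw 5.6 L 56.8 W 26.3 d [-0.8 -0.3] along jaw 0.2 across -0.9
56 [ 653.2 -233.2   56. ] yaw 5.6 L 55.4 W 25.7 d [ 0.8 -0.1] along jaw 0.2 across 0.8
```

View pics/w21.png

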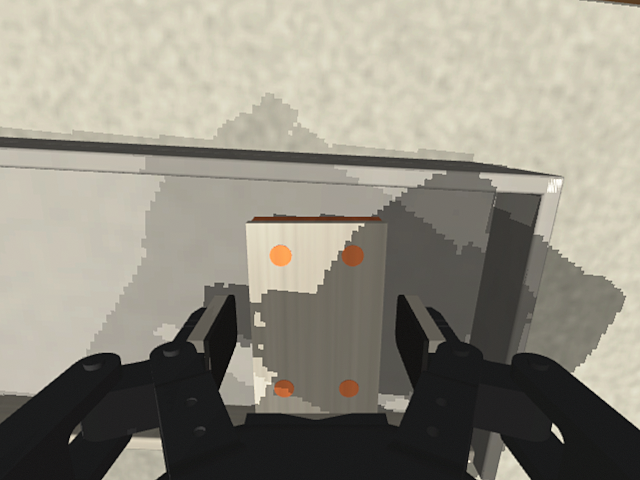

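Request:
{"op": "drive_tool", "data": {"rows": [[[0,0,-0.026,0,0,0],[0,0,-0.026,0,0,0]]]}}

```text
time_s: 34.22
eef_pos: [652.4, -233.1, 212.7]
ee_rot: [0.0, 0.999, 0.049, 0.0]
force: [0.5, 0.5, -0.8]
grip_width: 0.75
```

Request:
{"op": "drive_tool", "data": {"rows": [[[0,0,0,0,0,0],[0,0,0,0,0,0],[0,0,0,0,0,0],[0,0,0,0,0,0]]], "fingers": -1, "force": 40}}

```text
time_s: 34.72
eef_pos: [652.4, -233.2, 213.0]
ee_rot: [0.0, 0.999, 0.049, 0.0]
force: [-0.7, -1.1, 3.4]
grip_width: 0.574
```

Request:
{"op": "drive_tool", "data": {"rows": [[[0,0,0.1,0,0,0],[0,0,0.4,0,0,0],[-0.2,0.15,0.8,0,0,0],[-0.5,0.45,1,0,0,0.02],[-0.9,0.8,1,0,0,0.05],[-0.95,0.87,1,0,0,0.05]]]}}

```text
time_s: 35.48
eef_pos: [555.5, -144.1, 313.2]
ee_rot: [-0.001, 0.996, 0.089, -0.001]
force: [0.9, 0.2, -1.0]
grip_width: 0.572
```

Request:
{"op": "drive_tool", "data": {"rows": [[[-0.4,0.4,0,0,0,0],[-0.8,0.75,-0.1,0,0,0],[-0.94,0.85,-0.3,0,0,0],[-0.94,0.85,-0.39,0,0,0],[-0.94,0.85,-0.41,0,0,0],[-0.94,0.85,-0.41,0,0,0]]]}}

```text
time_s: 36.22
eef_pos: [462.3, -59.9, 272.5]
ee_rot: [-0.0, 0.996, 0.089, -0.0]
force: [0.1, -0.7, -1.9]
grip_width: 0.575
```

```bash
python3 - <<'E'
from h import *
state(); cap('wrist','w22')
E
```

```text
t 36.23 pos [462.3 -59.9 272.5] q [-3.810e-01  3.450e-01  1.837e+00  1.000e-03  9.610e-01  1.012e+00] F [ 0.1 -0.7 -1.9] w 0.575 tip 173.4
jaw yaw deg -79.81 z [-0.001  0.001 -1.   ]
```

View pics/w22.png

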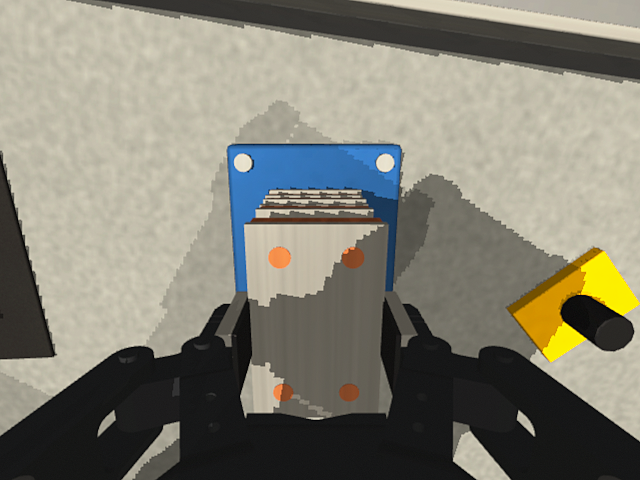

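Request:
{"op": "drive_tool", "data": {"rows": [[[-0.01,0.008,-0.04,0,0,0],[-0.01,0.008,-0.08,0,0,0],[-0.01,0.008,-0.1,0,0,0],[-0.01,0.008,-0.1,0,0,0]]]}}

```text
time_s: 36.78
eef_pos: [461.1, -58.9, 262.4]
ee_rot: [-0.0, 0.996, 0.089, -0.0]
force: [0.6, 1.1, -1.6]
grip_width: 0.572
```

Request:
{"op": "drive_tool", "data": {"rows": [[[0,0,-0.01,0,0,0],[0,0,-0.025,0,0,0],[0,0,-0.025,0,0,0]]]}}

```text
time_s: 37.15
eef_pos: [461.1, -58.9, 259.8]
ee_rot: [-0.0, 0.996, 0.089, -0.001]
force: [-0.2, -0.4, -2.4]
grip_width: 0.578
```

Request:
{"op": "drive_tool", "data": {"rows": [[[0,0,-0.01,0,0,0],[0,0,-0.02,0,0,0],[0,0,-0.02,0,0,0]]]}}

```text
time_s: 37.52
eef_pos: [461.1, -58.9, 257.8]
ee_rot: [-0.0, 0.996, 0.089, -0.001]
force: [-0.2, 0.3, -0.6]
grip_width: 0.572
```

Request:
{"op": "drive_tool", "data": {"rows": [[[0,0,-0.01,0,0,0],[0,0,-0.018,0,0,0],[0,0,-0.018,0,0,0]]]}}

```text
time_s: 37.9
eef_pos: [461.2, -58.9, 256.2]
ee_rot: [-0.0, 0.996, 0.089, -0.0]
force: [-1.8, 0.9, 3.5]
grip_width: 0.572
```

Request:
{"op": "drive_tool", "data": {"rows": [[[0,0,0,0,0,0],[0,0,0,0,0,0],[0,0,0,0,0,0],[0,0,0,0,0,0]]], "fingers": 0.5}}

```text
time_s: 38.4
eef_pos: [461.2, -58.9, 256.2]
ee_rot: [-0.0, 0.996, 0.089, -0.0]
force: [0.2, -0.5, 0.6]
grip_width: 0.747
```

Request:
{"op": "drive_tool", "data": {"rows": [[[0,0,0.2,0,0,0],[0,0,0.6,0,0,0],[0,0,1,0,0,0],[0,0,1,0,0,0]]]}}

```text
time_s: 38.9
eef_pos: [461.4, -59.0, 358.6]
ee_rot: [0.001, 0.996, 0.089, 0.002]
force: [0.3, 0.2, -0.7]
grip_width: 0.751
```

```bash
python3 pile.py w23 100; python3 - <<'E'
from h import *
cal,s=cap('scene','s23'); cal,d=cap('side','d23')
cv2.imwrite('pics/c23.png',np.hstack([cv2.resize(s[180:380,190:490],(400,267)),cv2.resize(d[150:360,210:500],(400,267))]))
im=cv2.imread('pics/w23.png'); cv2.imwrite('pics/w23z.png',cv2.resize(im[210:350,420:600],None,fx=4,fy=4,interpolation=cv2.INTER_CUBIC))
E
```

```text
t 38.9 pos [461.4 -59.  358.6] q [-0.38   0.225  1.74   0.     1.172  1.013] F [ 0.3  0.2 -0.7] w 0.751 tip 173.4
jaw yaw deg -79.79 z [ 0.004 -0.001 -1.   ]
[[293.3, 207.9], [335.8, 208.0], [294.6, 292.4], [334.4, 292.7]]
plate on pile [461.  -58.8 100. ] 10.2 L 56.0
```

View pics/w23.png

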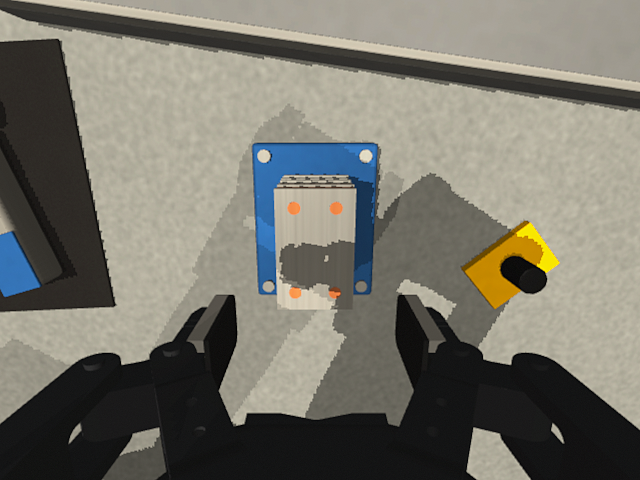

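View pics/c23.png

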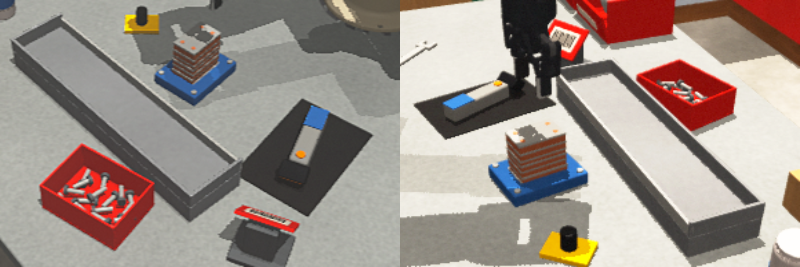

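View pics/w23z.png

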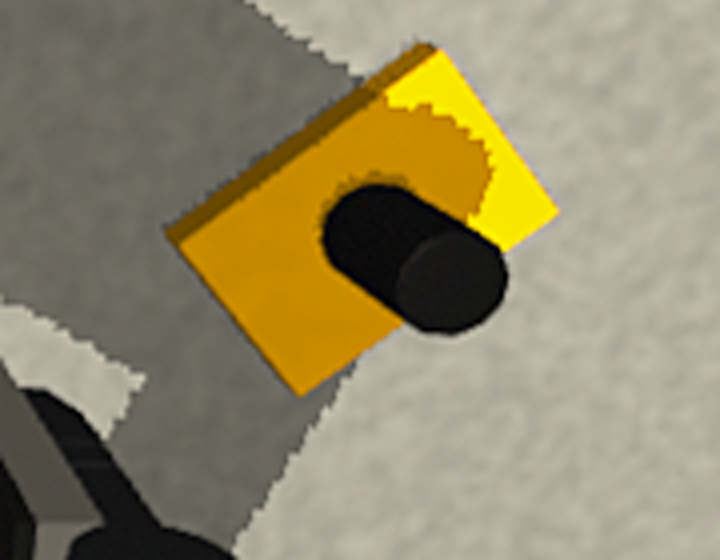

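```bash
python3 - <<'E'
from h import *
cal=viewer.calibration('wrist')
Z=lambda *p: np.array(p,float)/4+[420,210]
p=onz(cal,Z([440,50],[558,212],[300,398],[180,243]),10); print(p.round(1).tolist(),p.mean(0).round(1))
a=p[0]-p[1];b=p[0]-p[3]; print("edges",[ (np.linalg.norm(v).round(1),np.degrees(np.arctan2(v[1],v[0])).round(1)) for v in (a,b,p[3]-p[2]*1.0,p[1]-p[2])])
print("knob",onz(cal,Z([452,284]),44).round(1))
# scanner check from scene s23: dot
for n in ('s4','s23'): pass
cs=viewer.calibration('scene'); s=cv2.imread('pics/s23.png'); m=mask(s,[8,150,150],[25,255,255]); 
n,l,st,c=cv2.connectedComponentsWithStats(m)
for i in range(1,n):
    if st[i,4]>20 and 380<c[i][0]<460 and 250<c[i][1]<330: print("dot",c[i],onz(cs,[c[i]],36).round(1))
E
```

```text
[[490.4, -239.0, 10.0], [460.1, -276.8, 10.0], [406.6, -234.8, 10.0], [438.1, -197.0, 10.0]] [ 448.8 -236.9   10. ]
edges [(np.float64(48.5), np.float64(51.3)), (np.float64(67.1), np.float64(-38.8)), (np.float64(49.2), np.float64(50.2)), (np.float64(67.9), np.float64(-38.1))]
knob [[ 449.4 -236.4   44. ]]
dot [415. 295.] [[471.3 225.1  36. ]]
```

Request:
{"op": "drive_tool", "data": {"rows": [[[0,-0.3,0,0,0,-0.1],[-0.05,-0.6,-0.1,0,0,-0.2],[-0.1,-0.9,-0.3,0,0,-0.3],[-0.11,-0.9,-0.5,0,0,-0.4],[-0.114,-0.9,-0.5,0,0,-0.5],[-0.114,-0.9,-0.5,0,0,-0.541]]], "fingers": 0.2}}

```text
time_s: 39.8
eef_pos: [449.3, -148.9, 303.7]
ee_rot: [-0.002, 0.944, -0.331, -0.002]
force: [0.8, 0.5, 0.5]
grip_width: 0.599
```

Request:
{"op": "drive_tool", "data": {"rows": [[[0,-0.4,0,0,0,0],[0,-0.85,-0.1,0,0,0],[0,-0.87,-0.2,0,0,0],[0,-0.87,-0.2,0,0,0]]]}}

```text
time_s: 40.3
eef_pos: [449.0, -235.4, 282.1]
ee_rot: [-0.002, 0.943, -0.331, -0.004]
force: [0.4, 0.1, -0.4]
grip_width: 0.6
```

```bash
python3 - <<'E'
from h import *
state(); cap('wrist','w24')
E
```

```text
t 40.3 pos [ 449.  -235.4  282.1] q [-0.715  0.41   1.708  0.002  1.033  1.531] F [ 0.4  0.1 -0.4] w 0.6 tip 173.4
jaw yaw deg -128.7 z [-0.006  0.007 -1.   ]
```

View pics/w24.png

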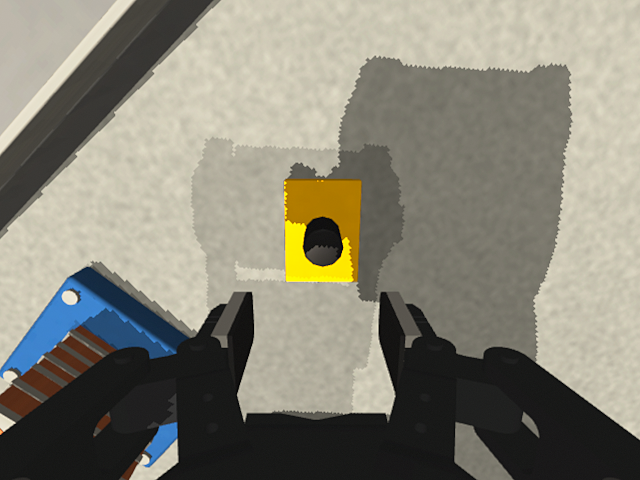

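```bash
python3 - <<'E'
from h import *
s,M=state(); cal=viewer.calibration('wrist'); im=cv2.imread('pics/w24.png')
p=onz(cal,[[284.5,180],[361.5,181],[353,282],[285.5,281.5]],10); print(p.round(1).tolist(),p.mean(0).round(1)); 
for a,b in ((0,1),(3,2),(0,3),(1,2)): v=p[a]-p[b]; print(np.linalg.norm(v).round(1),np.degrees(np.arctan2(v[1],v[0])).round(1))
print("knob",onz(cal,[[323,246]],44).round(1))
cv2.imwrite('pics/w24z.png',cv2.resize(im[160:300,260:390],None,fx=4,fy=4,interpolation=cv2.INTER_CUBIC))
E
```

```text
t 40.35 pos [ 449.2 -235.1  282.8] q [-0.714  0.409  1.707  0.002  1.034  1.531] F [0.5 0.2 0.3] w 0.599 tip 173.4
jaw yaw deg -128.66 z [-0.005  0.006 -1.   ]
[[493.1, -244.2, 10.0], [462.0, -282.1, 10.0], [410.0, -236.2, 10.0], [439.3, -200.1, 10.0]] [ 451.1 -240.6   10. ]
49.0 50.7
46.5 51.0
69.5 -39.4
69.3 -41.4
knob [[ 451.8 -242.1   44. ]]
```

View pics/w24z.png

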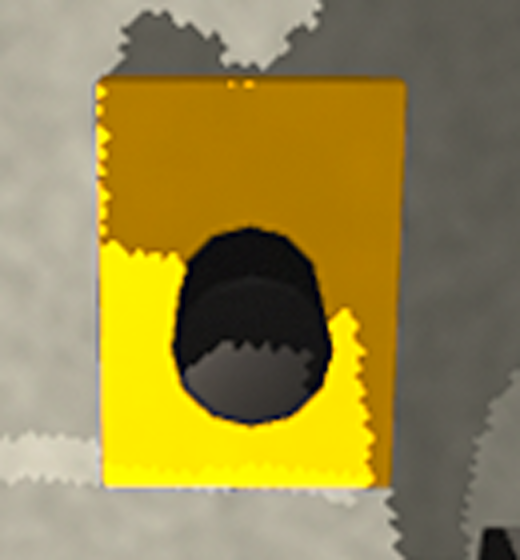

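Request:
{"op": "drive_tool", "data": {"rows": [[[0.02,-0.06,-0.2,-0.004,-0.004,0],[0.024,-0.062,-0.5,-0.004,-0.004,0],[0.024,-0.062,-0.55,-0.004,-0.004,0],[0.024,-0.062,-0.55,-0.004,-0.004,0]]]}}

```text
time_s: 40.85
eef_pos: [451.9, -240.9, 228.5]
ee_rot: [-0.0, 0.944, -0.331, 0.001]
force: [-0.0, 0.6, -0.1]
grip_width: 0.598
```

```bash
python3 - <<'E'
from h import *
state(); cap('wrist','w25')
E
```

```text
t 40.85 pos [ 451.9 -240.9  228.5] q [-7.190e-01  4.990e-01  1.738e+00  1.000e-03  9.030e-01  1.525e+00] F [-0.   0.6 -0.1] w 0.598 tip 173.4
jaw yaw deg -128.61 z [ 0.002 -0.    -1.   ]
```

View pics/w25.png

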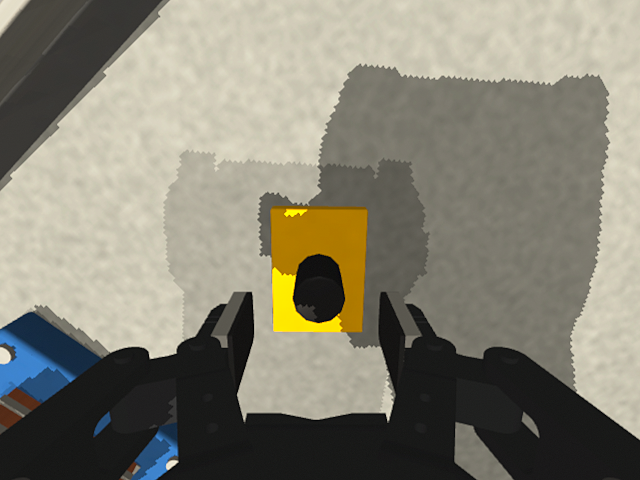

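```bash
python3 - <<'E'
from h import *
s,M=state(); cal=viewer.calibration('wrist'); im=cv2.imread('pics/w25.png')
p=onz(cal,[[271,208],[367.5,208],[363,333],[273,332]],10); c=p.mean(0); print(p.round(1).tolist(),c.round(1)); 
for a,b in ((0,1),(3,2),(0,3),(1,2)): v=p[a]-p[b]; print(np.linalg.norm(v).round(1),np.degrees(np.arctan2(v[1],v[0])).round(1))
k=onz(cal,[[319,299]],44)[0]; print("knob",k.round(1))
for q in (c,k): d=q-s["eef_pos"]; print("along jaw",d@M[:,1],"across",d[:2]@M[:2,0])
E
```

```text
t 40.9 pos [ 451.9 -241.1  228.9] q [-7.190e-01  4.990e-01  1.737e+00  1.000e-03  9.030e-01  1.525e+00] F [ 0.1 -0.2  0.5] w 0.601 tip 173.4
jaw yaw deg -128.62 z [ 0.002 -0.001 -1.   ]
[[493.2, -245.0, 10.0], [462.9, -283.1, 10.0], [407.6, -239.3, 10.0], [439.3, -200.5, 10.0]] [ 450.8 -242.    10. ]
48.7 51.5
50.1 50.7
69.9 -39.5
70.5 -38.4
knob [ 451.3 -242.3   44. ]
along jaw 1.6120820337057724 across -0.333730616423629
along jaw 1.519465219159633 across 0.31909223936512127
```

Request:
{"op": "drive_tool", "data": {"rows": [[[-0.009,-0.012,-0.2,0,0.001,0],[-0.009,-0.012,-0.38,0,0.001,0],[-0.009,-0.012,-0.42,0,0.001,0],[-0.009,-0.012,-0.42,0,0.001,0]]]}}

```text
time_s: 41.4
eef_pos: [451.3, -242.3, 187.7]
ee_rot: [0.001, 0.944, -0.331, 0.001]
force: [0.6, -0.2, 0.3]
grip_width: 0.599
```

Request:
{"op": "drive_tool", "data": {"rows": [[[0,0,0,0,0,0],[0,0,0,0,0,0],[0,0,0,0,0,0],[0,0,0,0,0,0],[0,0,0,0,0,0],[0,0,0,0,0,0]]], "fingers": -1, "force": 50}}

```text
time_s: 42.15
eef_pos: [451.5, -242.5, 188.7]
ee_rot: [0.001, 0.944, -0.331, 0.002]
force: [-0.5, 1.6, 5.6]
grip_width: 0.267
```

```bash
python3 - <<'E'
from h import *
state(); cap('wrist','w26')
E
```

```text
t 42.15 pos [ 451.5 -242.5  188.7] q [-0.722  0.568  1.758 -0.     0.812  1.523] F [-0.5  1.6  5.6] w 0.267 tip 173.4
jaw yaw deg -128.61 z [ 0.003 -0.003 -1.   ]
```

View pics/w26.png

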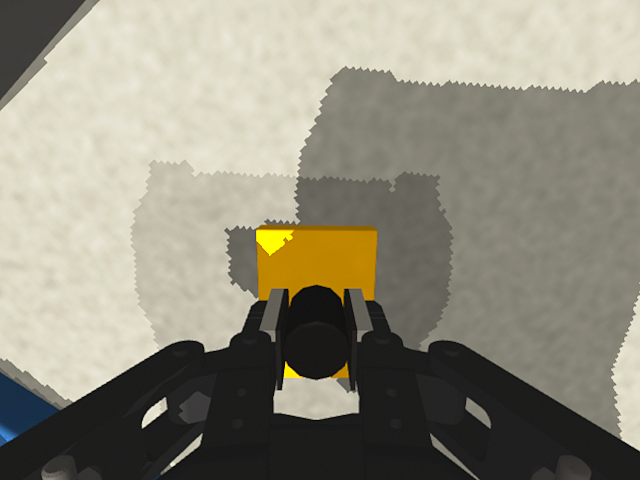

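Request:
{"op": "drive_tool", "data": {"rows": [[[0,0,0.1,0,0,0],[0,0,0.4,0,0,0.06],[0,0,0.8,0,0,0.15],[0,0,1,0,0,0.25],[0,0,1,0,0,0.35],[0,0,1,0,0,0.45],[0,0,1,0,0,0.542],[0,0,1,0,0,0.542]]]}}

```text
time_s: 43.2
eef_pos: [451.4, -242.4, 289.1]
ee_rot: [-0.0, 0.996, 0.088, 0.002]
force: [0.5, 0.9, -2.9]
grip_width: 0.263
```

Request:
{"op": "drive_tool", "data": {"rows": [[[0,0.1,0.2,0,0,0],[0.02,0.4,0.35,0,0,0],[0.04,0.7,0.4,0,0,0],[0.05,0.9,0.4,0,0,0],[0.05,0.9,0.4,0,0,0]]]}}

```text
time_s: 43.82
eef_pos: [456.4, -151.5, 329.0]
ee_rot: [-0.0, 0.996, 0.088, 0.002]
force: [-0.1, -0.7, -2.1]
grip_width: 0.265
```

```bash
python3 - <<'E'
from h import *
state(); cap('wrist','w27')
E
```

```text
t 43.83 pos [ 456.4 -151.5  329. ] q [-0.565  0.293  1.735  0.003  1.111  0.828] F [-0.1 -0.7 -2.1] w 0.265 tip 173.4
jaw yaw deg -79.89 z [ 0.004  0.001 -1.   ]
```

View pics/w27.png

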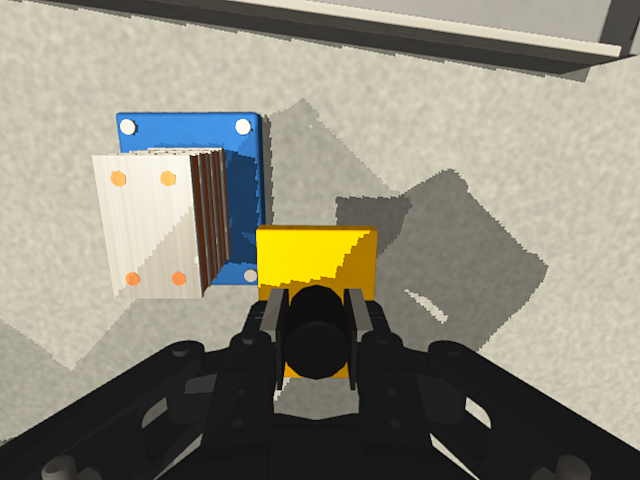

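Request:
{"op": "drive_tool", "data": {"rows": [[[0.02,0.4,0,0,0.002,0],[0.045,0.8,0,0,0.002,0],[0.048,0.926,-0.1,0,0.002,0],[0.048,0.926,-0.22,0,0.002,0],[0.048,0.926,-0.26,0,0.002,0],[0.048,0.926,-0.26,0,0.002,0]]]}}

```text
time_s: 44.62
eef_pos: [461.3, -60.6, 302.6]
ee_rot: [-0.0, 0.996, 0.087, 0.0]
force: [0.2, 0.3, -3.2]
grip_width: 0.264
```

```bash
python3 - <<'E'
from h import *
state(); cap('wrist','w28'); c,d=cap('side','d28'); cv2.imwrite('pics/c28.png',cv2.resize(d[180:310,240:380],None,fx=4.5,fy=4.5,interpolation=cv2.INTER_CUBIC))
E
```

```text
t 44.62 pos [461.3 -60.6 302.6] q [-0.383  0.297  1.809  0.     1.035  1.013] F [ 0.2  0.3 -3.2] w 0.264 tip 173.4
jaw yaw deg -80.0 z [-0.  0. -1.]
```

View pics/w28.png

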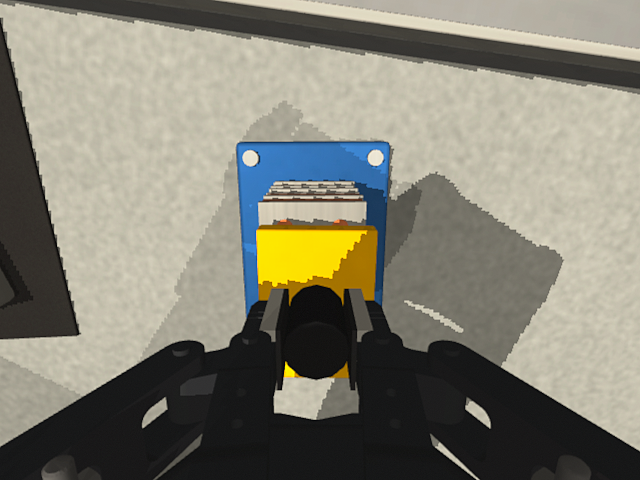

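View pics/c28.png

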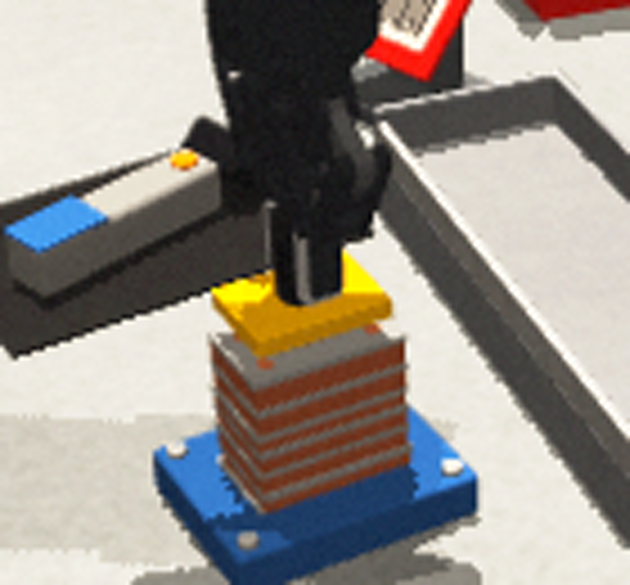

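Request:
{"op": "drive_tool", "data": {"rows": [[[0,0.016,-0.04,0,0,0],[0,0.016,-0.08,0,0,0],[0,0.016,-0.1,0,0,0],[0,0.016,-0.1,0,0,0]]]}}

```text
time_s: 45.22
eef_pos: [461.3, -58.7, 293.0]
ee_rot: [-0.0, 0.996, 0.087, 0.0]
force: [-0.3, -0.8, -2.3]
grip_width: 0.267
```

Request:
{"op": "drive_tool", "data": {"rows": [[[0,0,-0.01,0,0,0],[0,0,-0.02,0,0,0],[0,0,-0.02,0,0,0]]]}}

```text
time_s: 45.6
eef_pos: [461.3, -58.7, 290.9]
ee_rot: [-0.0, 0.996, 0.087, 0.0]
force: [-0.5, -1.1, -2.4]
grip_width: 0.266
```

Request:
{"op": "drive_tool", "data": {"rows": [[[0,0,-0.01,0,0,0],[0,0,-0.02,0,0,0],[0,0,-0.02,0,0,0]]]}}

```text
time_s: 45.98
eef_pos: [461.3, -58.7, 289.0]
ee_rot: [-0.0, 0.996, 0.087, 0.0]
force: [-0.8, 0.0, -2.3]
grip_width: 0.26
```

Request:
{"op": "drive_tool", "data": {"rows": [[[0,0,-0.01,0,0,0],[0,0,-0.02,0,0,0],[0,0,-0.02,0,0,0]]]}}

```text
time_s: 46.35
eef_pos: [461.3, -58.7, 287.2]
ee_rot: [-0.0, 0.996, 0.087, 0.0]
force: [-2.5, 0.8, 4.8]
grip_width: 0.262
```

Request:
{"op": "drive_tool", "data": {"rows": [[[0,0,-0.01,0,0,0],[0,0,-0.015,0,0,0],[0,0,-0.015,0,0,0]]]}}

```text
time_s: 46.72
eef_pos: [461.3, -58.7, 286.1]
ee_rot: [0.0, 0.996, 0.087, 0.001]
force: [-3.4, 0.3, 7.5]
grip_width: 0.265
```

Request:
{"op": "drive_tool", "data": {"rows": [[[0,0,0.01,0,0,0],[0,0,0.01,0,0,0]]]}}

```text
time_s: 46.98
eef_pos: [461.3, -58.7, 287.1]
ee_rot: [0.0, 0.996, 0.087, 0.001]
force: [-1.9, 0.5, 4.1]
grip_width: 0.263
```

Request:
{"op": "drive_tool", "data": {"rows": [[[0,0,0,0,0,0],[0,0,0,0,0,0],[0,0,0,0,0,0],[0,0,0,0,0,0]]], "fingers": 0.2}}

```text
time_s: 47.48
eef_pos: [461.3, -58.7, 287.1]
ee_rot: [0.0, 0.996, 0.087, 0.001]
force: [-0.6, -0.4, 0.3]
grip_width: 0.6
```

Request:
{"op": "drive_tool", "data": {"rows": [[[0,0,0.2,0,0,0],[0,0,0.6,0,0,0],[0,0,1,0,0,0],[0,0,1,0,0,0]]]}}

```text
time_s: 47.98
eef_pos: [461.5, -58.7, 389.5]
ee_rot: [0.001, 0.996, 0.087, 0.003]
force: [-0.7, 0.0, -0.6]
grip_width: 0.602
```

```bash
python3 - <<'E'
from h import *
state(); cap('wrist','w29'); c,d=cap('side','d29'); cv2.imwrite('pics/c29.png',cv2.resize(d[160:310,200:400],None,fx=3.5,fy=3.5,interpolation=cv2.INTER_CUBIC))
cap('scene','s29')
E
```

```text
t 47.98 pos [461.5 -58.7 389.5] q [-0.379  0.193  1.694  0.     1.248  1.016] F [-0.7  0.  -0.6] w 0.602 tip 173.4
jaw yaw deg -79.96 z [ 0.006 -0.002 -1.   ]
```

View pics/w29.png

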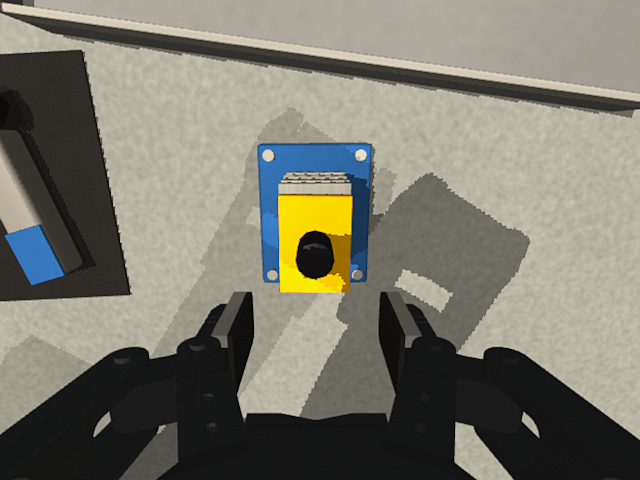

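View pics/c29.png

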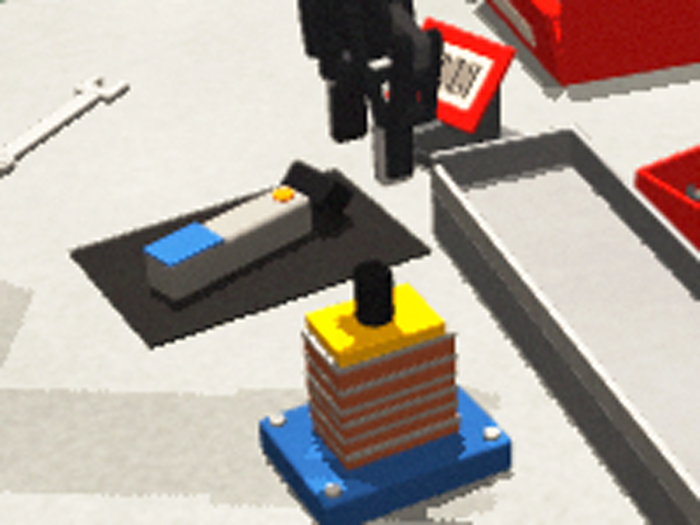

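View pics/s29.png

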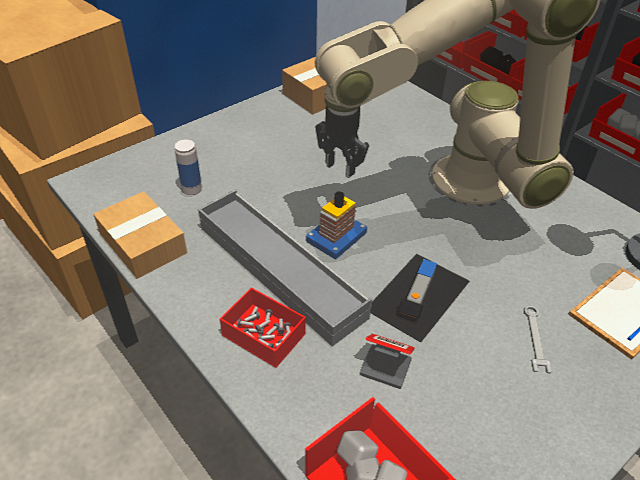

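```bash
python3 - <<'E'
from h import *
cal=viewer.calibration('wrist')
p=onz(cal,[[279,194.5],[352.5,195.5],[349.5,292.5],[280,292]],110); print("keeper",p.mean(0).round(1),np.linalg.norm(p[0]-p[1]).round(1),np.linalg.norm(p[0]-p[3]).round(1))
print("knob",onz(cal,[[315,263]],144).round(1))
cs=viewer.calibration('scene'); cd=viewer.calibration('side')
def dot(f,x0,x1,y0,y1):
    m=mask(cv2.imread(f),[8,150,150],[25,255,255]); k=np.zeros_like(m); k[y0:y1,x0:x1]=m[y0:y1,x0:x1]; M=cv2.moments(k,True); return [M['m10']/M['m00'],M['m01']/M['m00']]
def blue(f,x0,x1,y0,y1):
    m=mask(cv2.imread(f),[95,100,80],[125,255,255]); k=np.zeros_like(m); k[y0:y1,x0:x1]=m[y0:y1,x0:x1]; M=cv2.moments(k,True); return [M['m10']/M['m00'],M['m01']/M['m00']]
a=dot('pics/s29.png',390,450,270,320); b=dot('pics/d29.png',260,310,200,230); P,e=tri(cs,a,cd,b); print("dot",P.round(1),e.round(1))
a=blue('pics/s29.png',400,450,250,285); b=blue('pics/d29.png',230,270,215,245); Q,e=tri(cs,a,cd,b); print("blue",Q.round(1),e.round(1))
d=(P-Q)[:2]; d/=np.linalg.norm(d); print("yaw",np.degrees(np.arctan2(d[1],d[0])),"origin",(P[:2]-34*d).round(1),"vs mat",(P[:2]-34*d-[440.1,211.7]).round(1))
E
```

```text
keeper [458.5 -58.6 110. ] 48.0 68.9
knob [[457.8 -58.7 144. ]]
dot [471.3 225.2  36.1] 0.2
blue [386.3 183.   35.5] 1.0
yaw 26.40898844562338 origin [440.8 210.1] vs mat [ 0.7 -1.6]
```

```bash
python3 -c "
from h import *
state(); print(ctrl.finish_job())"
```

```text
t 48.12 pos [461.2 -58.6 386.1] q [-0.379  0.197  1.699  0.     1.247  1.016] F [ 0.5 -0.  -1. ] w 0.596 tip 173.4
jaw yaw deg -79.97 z [-0.     0.001 -1.   ]
the job is handed in; nothing more can be done
None
```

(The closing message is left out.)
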